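# Sort sealed jars by weight and log the batch with the label reader

### The arm

A 6-joint arm with a two-finger parallel gripper is mounted at the origin on the work surface. World frame = base frame: x ahead of the robot, y to its left, z up, the work surface at z = 0. Lengths are in m, angles in rad, forces in N, time in s.
With the tool pointing down it reaches from about 0.375 to 0.925 m from the base axis. Payload 5.7 kg.
Tool frame: the origin (TCP) lies at the very end of the fingers, on their centre line; the grasp point (between the pads) lies 19 mm behind it; z points along the fingers, x is the direction in which the jaws open and shut, and the axes are right-handed (so a half turn about z gives the same grasp; the last joint's range is limited). The gripper opens to 88 mm and grips with 3 to 60 N. Pads are 20 mm wide; open, the fingers measure 115 mm over their backs; the gripper's body (75 mm by 178 mm) begins 61 mm behind the grasp point.
Start: joints at [-1.272, 0.359, 1.51, -0, 1.272, -0.115], TCP at [0.241, -0.549, 0.223] pointing down, gripper open.
Joint ranges: [-2.97, 2.97], [-1.01, 2.36], [0.21, 2.38], [-0.96, 4.11], [0.2, 2.71], [-2.98, 2.98]. Speed limits (rad/s): [2.39, 2.39, 3.14, 3.14, 3.14, 3.14].

### API

Orientations are given as a 3x3 rotation matrix whose columns are the frame's x, y, z axes.
In Python, from station import readout, cams, order gives the robot as it stands.
- The arm moves only by the tool drive_tool, never from a script. Its argument "increments" is a list of rows, each an object with "linear": the shift along the tool's x, y, z in m, a list of three; "delta_rot": the turn, a rotation vector about the tool's x, y, z in degrees, a list of three; "claw": the opening, from -1 (shut) to 1 (fully open). A call has 1 to 10 rows; each row shifts and turns the pose as measured when the row begins, along the tool's axes as they then stand; what a row does not reach is not made up. A row lasts 1/10 s, in which the tool goes at most 50 mm and 8.59 degrees, less where a joint would pass 70% of its speed; a pose out of reach is approached as far as the arm can. A call is refused whole if a number of a shift passes 0.05 or a number of a turn 8.59, either way. A call with a gripper value outside its range is refused whole. The fingers move at their own pace and stop on an object; the grip force is fixed at half the most. Time passes only in rows, so rows that do not move let the fingers close. It gives the time, the measured TCP pose, the force and the opening at its end, in the units of the state.
- readout.get_obs(): the state, without advancing time (a new reading comes with each control period).
- cams.get_image(name): name is "scene" or "top"; returns (picture, depth): 400x640x3 uint8, blue, green, red; 400x640 float32, m along the optical axis (not along the pixel's ray), 0 where there is no reading.
- cams.camera_model(name): a dict with "K" (3x3 intrinsics, pixels), "rvec" (rotation vector, rad) and "tvec" (3), from world to camera coordinates, as OpenCV has them. Camera axes: x right, y down, z forward; pixel columns grow to the right and rows downward; lengths in m; the calibration is good to about 2 mm. A picture is of the moment at which its call begins. camera_model takes no time and is no camera call.
- order.finish_job(): hands the job in, once; it reports no verdict.
The state is a dict: "time": time; "joint_positions": joint angles; "qd": joint speeds; "effort": joint torques, N m; "tool_pos": TCP position; "tool_rot": TCP orientation; "wrist_force": force on the tool from outside, world axes, zero at the start; "moment": the same for the moment, N m; "width": opening from 0.0 (shut) to 1.0 (fully open).
Only numpy, scipy, OpenCV 4.12 (cv2) and the standard library are available. Lean on these libraries where they do the work, as an engineer would, in place of code of your own. Each camera call takes 0.05 s, during which the arm holds its last target.

### The job

Lift each sealed jar just clear of the bench, never more than 15 cm up, feel by its weight whether it is full or empty, and stand the full ones upright in the teal tray and the empty ones upright in the white tray. When all are sorted, take the label reader from its dock, aim its red window squarely at the middle of the barcode on the sloping card from about 9 cm away and hold it steady there for two seconds. Then lay the reader back flat in its dock, head the same way as before, and leave the other things on the bench where they are.

Things in the scene. Friction and masses are not known exactly. Their poses are not given: they have to be found in the camera images.
- jar1_mid (a point): One of up to six outwardly identical sealed jars (None if absent today): white opaque cylinder 52 mm in diameter, blue screw cap 48 mm in diameter, 58 mm tall overall (cap = top 16 mm), standing on the bench. This point is its centre, 29 mm above its underside; z up along the jar. A full jar weighs about 360 g, an empty one about 110 g (each +-12 %); only the weight tells them apart.
- jar2_mid (a point): Another such jar, same looks and size, full or empty, or None if absent: its centre, 29 mm above its underside.
- jar3_mid (a point): Another such jar, same looks and size, full or empty, or None if absent: its centre, 29 mm above its underside.
- jar4_mid (a point): Another such jar, same looks and size, full or empty, or None if absent: its centre, 29 mm above its underside.
- jar5_mid (a point): Another such jar, same looks and size, full or empty, or None if absent: its centre, 29 mm above its underside.
- jar6_mid (a point): Another such jar, same looks and size, full or empty, or None if absent: its centre, 29 mm above its underside.
- full_tray_floor (a point): Teal tray, for full jars: fixed open tray, 240 mm long (its x) by 125 mm wide (its y) outside, walls 4 mm thick, rim 22 mm above the bench. This point is the centre of its inner floor, 4 mm above the bench; x along the length, y across, z up. Room for three jars in a row along x at 72 mm spacing. It may stand on the left or the right.
- empty_tray_floor (a point): White tray, for empty jars: fixed open tray, 240 mm long (its x) by 125 mm wide (its y) outside, walls 4 mm thick, rim 22 mm above the bench. This point is the centre of its inner floor, 4 mm above the bench; x along the length, y across, z up. Room for three jars in a row along x at 72 mm spacing. It may stand on the left or the right.
- reader_grip (a point): Handheld label reader, 180 g, lying level in its dock at the start: flat black base 110 x 46 x 16 mm, on it a yellow grip ridge 70 mm long (x) and 28 mm wide (y), from 16 to 58 mm above the underside, then a grey head at the +x end, up to 76 mm above the underside, with a red window that looks forward and 0.7 rad (40 degrees) below level. This point is the middle of the grip ridge, 40 mm above the reader's underside; x forward to the head, z up.
- reader_eye (a point): Centre of the reader's red window, 90 mm ahead of and 9 mm below reader_grip in the reader's axes; the line of sight leaves along this frame's +x, which is the reader's x axis pitched 0.7 rad downward; y is the reader's y.
- dock_floor (a point): Reader's dock: fixed grey shallow tray 130 (x) x 68 (y) mm outside, walls 4 mm thick, rim 14 mm above the bench. This point is the centre of its inner floor (122 x 60 mm), 4 mm above the bench; the reader's base lies in it with the head toward the dock's +x.
- label (a point): Centre of the white barcode label, 64 x 48 mm, on a fixed sloping blue card 120 mm wide on a grey stand, 92 mm high overall, that faces roughly toward the robot. The label's centre is 59 mm above the bench. x points straight into the card: level away from the reader's side, and 0.7 rad downward, so a reader held level and facing the card has its line of sight parallel to it; y is level along the card.
- timer: Bystander: white bench timer 50 x 50 x 18 mm, between dock and card; origin at its underside.
- dish: Bystander: covered dish 90 mm in diameter, 16 mm tall; origin at its underside.
- tip_box: Bystander: teal pipette tip box with clear lid, 124 x 89 x 63 mm; origin at its underside.
- spatula: Bystander: spatula 160 mm long, lying flat in front of the robot, near its base; origin at its underside.
There are look-alikes about, which are no part of the job. What is shaped like the part that bears jar4_mid but orange or purple is not meant.

How it is judged:
By the outcome, as a careful person would: the job done as asked, in the order asked, and still so for the second after the job is handed in, with the robot touching nothing.
Of jar1, jar2, jar3, jar4, jar5, jar6 only 4 to 6 are there at a start; the rules pass over those that are not, and their reading is None.
At some moment in a run one of jar1, jar2, jar3, jar4, jar5, jar6 may be knocked a few centimetres aside while the robot is not near it.
Once in a run the grip may slacken for a moment while it holds something.
It also fails if it takes over 210 s, if anything falls off the work surface, if the arm or the gripper's body presses on something with over 40 N, if the wrist force passes 120 N, or if a joint passes its speed limit or range.

## Working session

There is one attempt and no reset: what is moved stays moved. The work goes in short steps, Python scripts to look and compute and a tool call to move; the robot and the scene stay as the last step left them, time stands still between calls to the robot, and variables do not carry over. Pictures are saved under pics/ and viewed, and the job is handed in when it is done.

Besides the shell and the picture viewer there is one more tool, called after "Request:" by a JSON object that holds its "name" and its "arguments", one argument or row to a line. drive_tool: Moves the arm, as the interface text tells. Its arguments: {"type":"object","properties":{"increments":{"type":"array","items":{"type":"object","properties":{"linear":{"type":"array","items":{"type":"number"}},"delta_rot":{"type":"array","items":{"type":"number"}},"claw":{"type":"number"}}}}},"required":["increments"]}

```bash
ls; mkdir -p pics; cat > h.py <<'E'
import numpy as np, cv2
from station import readout, cams, order
def cam(n):
    m=cams.camera_model(n); R,_=cv2.Rodrigues(np.array(m['rvec'],float)); return np.array(m['K'],float),R,np.array(m['tvec'],float).ravel()
def ray(n,px):
    K,R,t=cam(n); px=np.atleast_2d(px).astype(float)
    d=np.c_[px,np.ones(len(px))]@np.linalg.inv(K).T
    return -R.T@t, d@R
def onplane(n,px,z):
    c,d=ray(n,px); s=(z-c[2])/d[:,2]; return c+d*s[:,None]
def cloud(n,dep):
    K,R,t=cam(n); v,u=np.mgrid[:dep.shape[0],:dep.shape[1]]
    P=np.stack([(u-K[0,2])/K[0,0]*dep,(v-K[1,2])/K[1,1]*dep,dep],-1)
    return (P-t)@R
def proj(n,P):
    K,R,t=cam(n); p=(np.atleast_2d(P)@R.T+t)@K.T; return p[:,:2]/p[:,2:]
E
python3 - <<'E'
from h import *
o=readout.get_obs(); print({k:np.round(v,3).tolist() for k,v in o.items()})
for n in ['scene','top']:
    im,d=cams.get_image(n); cv2.imwrite(f'pics/{n}0.png',im); np.savez(f'{n}0.npz',im=im,d=d)
    K,R,t=cam(n); print(n,K.round(1).tolist(),(-R.T@t).round(3),R.round(2).tolist())
E
```

```text
pics
{'time': 0.0, 'joint_positions': [-1.272, 0.359, 1.511, -0.0, 1.272, -0.115], 'qd': [0.0, 0.001, 0.0, -0.0, 0.001, 0.001], 'effort': [-0.001, -51.537, -27.073, 0.067, 0.035, -0.0], 'tool_pos': [0.241, -0.549, 0.222], 'tool_rot': [[0.402, -0.916, -0.001], [-0.916, -0.402, 0.002], [-0.002, -0.0, -1.0]], 'wrist_force': [-0.45, 0.517, 1.038], 'moment': [-0.008, -0.026, 0.07], 'width': 1.005}
scene [[366.7, 0.0, 313.7], [0.0, 366.7, 197.4], [0.0, 0.0, 1.0]] [1.254 0.02  0.658] [[-0.02, 1.0, -0.02], [0.61, -0.0, -0.79], [-0.79, -0.03, -0.61]]
top [[482.0, 0.0, 317.8], [0.0, 482.0, 211.1], [0.0, 0.0, 1.0]] [ 0.38  -0.013  1.59 ] [[0.01, -1.0, -0.01], [-1.0, -0.01, -0.09], [0.09, 0.01, -1.0]]
```

View pics/scene0.png

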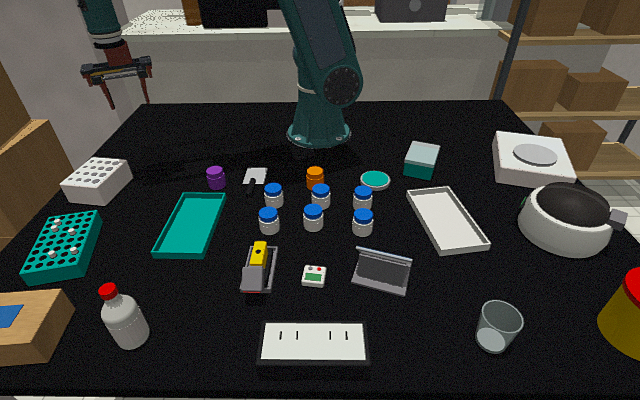

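View pics/top0.png

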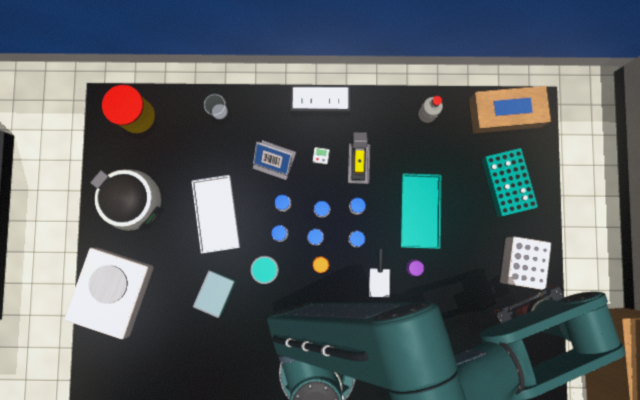

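```bash
cat > det.py <<'E'
from h import *
def comps(mask,amin):
    n,l,s,c=cv2.connectedComponentsWithStats(mask.astype(np.uint8)); 
    return [(c[i],s[i,4],l==i) for i in range(1,n) if s[i,4]>=amin]
def hsv(im): return cv2.cvtColor(im,cv2.COLOR_BGR2HSV)
def caps(n,im,d,z=0.058):
    h=hsv(im); m=cv2.inRange(h,(105,150,120),(118,255,255))>0
    P=cloud(n,d); out=[]
    for c,a,mm in comps(m,25):
        q=P[mm&(d>0)]
        if len(q)==0: continue
        zt=np.percentile(q[:,2],80); top=q[np.abs(q[:,2]-zt)<.006]
        out.append((c.round(1),a,onplane(n,c,z)[0,:2].round(4),zt.round(4),((top.max(0)+top.min(0))/2)[:2].round(4)))
    return out
E
python3 - <<'E'
from det import *
for n in ['scene','top']:
    f=np.load(f'{n}0.npz'); im,d=f['im'],f['d']
    for r in caps(n,im,d):
        print(n,*r)
f=np.load('top0.npz'); im,d=f['im'],f['d']; P=cloud('top',d); h=hsv(im)
def show(name,m,amin=60):
    for c,a,mm in comps(m,amin):
        q=P[mm&(d>0)]
        print(name,c.round(1),a,'z pcts',np.percentile(q[:,2],[5,50,95]).round(4),'box',q[:,:2].min(0).round(3),q[:,:2].max(0).round(3))
show('teal',cv2.inRange(h,(80,120,60),(95,255,255))>0,150)
show('yellow',cv2.inRange(h,(22,150,120),(35,255,255))>0,40)
w=cv2.inRange(h,(0,0,150),(180,60,255))>0; w[:90]=0; w[:,:85]=0; w[:,555:]=0
show('white',w,80)
for nm,(u,v) in dict(card=(256,150),card2=(282,170),bench=(340,130),bench2=(240,250)).items(): print(nm,P[v,u].round(4),im[v,u],h[v,u])
b=im[110:200,230:400]; cv2.imwrite('pics/crop0.png',cv2.resize(b,None,fx=4.6,fy=4.6,interpolation=cv2.INTER_CUBIC))
E
```

```text
scene [272.2 187.4] 107 [ 0.4331 -0.1238] 0.0593 [ 0.4324 -0.1242]
scene [320.1 188.5] 108 [0.4396 0.0096] 0.0585 [0.4393 0.0093]
scene [362.7 190.2] 117 [0.4488 0.1259] 0.0587 [0.4488 0.1254]
scene [312.7 208.9] 132 [ 0.5278 -0.009 ] 0.0589 [ 0.5285 -0.0097]
scene [267.3 211.9] 141 [ 0.5392 -0.1247] 0.0591 [ 0.5406 -0.1244]
scene [363.1 213.6] 149 [0.5473 0.1184] 0.059 [0.5467 0.118 ]
scene [  7.7 314.4] 231 [ 0.8437 -0.5922] 0.0727 [ 0.8558 -0.5836]
top [512.6 106.3] 442 [ 0.8649 -0.6256] 0.0739 [ 0.8603 -0.6193]
top [271.8 158.6] 255 [0.686  0.1525] 0.0822 [0.6996 0.1467]
top [281.5 201.4] 166 [0.5473 0.1189] 0.06 [0.5468 0.1188]
top [357.8 204.5] 173 [ 0.5399 -0.125 ] 0.0601 [ 0.5399 -0.124 ]
top [321.4 207.5] 170 [ 0.5291 -0.0089] 0.0597 [ 0.5291 -0.0077]
top [278.2 232.3] 167 [0.4484 0.1277] 0.0602 [0.4479 0.1282]
top [314.7 236.1] 161 [0.4375 0.0114] 0.0602 [0.4363 0.012 ]
top [357.4 238.2] 176 [ 0.4323 -0.1241] 0.06 [ 0.4314 -0.1229]
teal [509.4 182.2] 2157 z pcts [0.0114 0.0443 0.0504] box [ 0.509 -0.721] [ 0.742 -0.536]
teal [420.7 210.7] 3088 z pcts [-0.0025  0.0041  0.021
[... 810 characters left out ...]
529] [0.655 0.708]
white [215.  213.8] 2848 z pcts [-0.0021  0.0044  0.0215] box [0.383 0.26 ] [0.642 0.422]
white [529.5 262.6] 1695 z pcts [0.0628 0.0695 0.0751] box [ 0.28  -0.762] [ 0.444 -0.595]
white [110.7 291.5] 4117 z pcts [0.0536 0.0609 0.0722] box [0.112 0.542] [0.392 0.742]
white [379.3 282.7] 539 z pcts [-0.0042  0.0026  0.0085] box [ 0.246 -0.233] [ 0.335 -0.166]
white [213.  293.7] 1075 z pcts [0.0561 0.0619 0.0675] box [0.184 0.269] [0.324 0.389]
card [0.712  0.2031 0.0654] [137 100  82] [110 102 137]
card2 [0.6528 0.1209 0.0363] [135  80  44] [108 172 135]
bench [ 0.7955 -0.0685  0.0055] [48 46 45] [110  16  48]
bench2 [3.914e-01 2.577e-01 1.000e-04] [60 55 51] [107  38  60]
```

View pics/crop0.png

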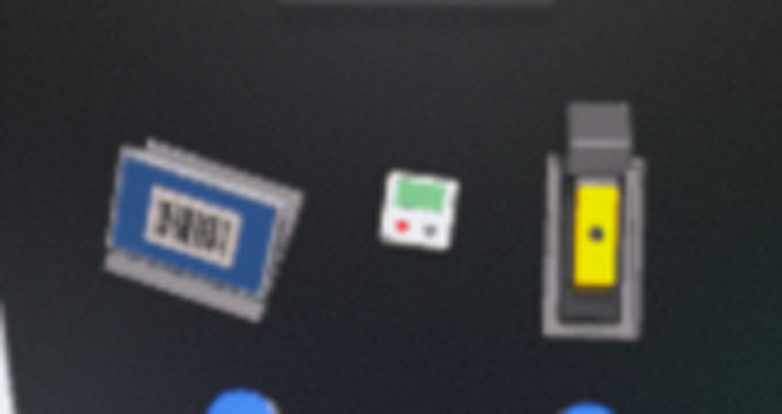

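```bash
python3 - <<'E'
from det import *
rng=dict(teal=((80,120,60),(95,255,255)),white=((0,0,130),(180,60,255)))
roi={'top':dict(teal=(390,160,450,260),white=(180,160,250,265)),'scene':dict(teal=(145,185,232,265),white=(400,180,495,262))}
for n in ['scene','top']:
    f=np.load(f'{n}0.npz'); im,d=f['im'],f['d']; h=hsv(im)
    for k in rng:
        x0,y0,x1,y1=roi[n][k]; m=np.zeros(d.shape,bool); m[y0:y1,x0:x1]=(cv2.inRange(h,*rng[k])>0)[y0:y1,x0:x1]
        c,a,mm=max(comps(m,50),key=lambda r:r[1])
        v,u=np.nonzero(mm); P=cloud(n,d)[mm]
        for z in (0.022,0.011):
            q=onplane(n,np.c_[u,v],z)[:,:2]; r=cv2.minAreaRect(q.astype(np.float32)); print(n,k,z,np.round(r[0],4),np.round(r[1],4),round(r[2],2))
        fl=P[np.abs(P[:,2]-.003)<.006]; print('  zfloor med',np.median(fl[:,2]).round(4),'centroid',fl[:,:2].mean(0).round(4), 'rim z p97',np.percentile(P[:,2],97).round(4))
f=np.load('top0.npz'); im,d=f['im'],f['d']; h=hsv(im); n='top'
# label
m=cv2.inRange(h,(0,0,110),(180,75,255))>0; z=np.zeros_like(m); z[143:175,257:289]=m[143:175,257:289]
bl=cv2.inRange(h,(100,110,60),(125,255,255))>0; bb=np.zeros_like(bl); bb[135:185,245:305]=bl[135:185,245:305]
v,u=np.nonzero(bb); hull=cv2.convexHull(np.c_[u,v].astype(np.int32)); r=cv2.minAreaRect(hull); print('card px',r)
P=cloud(n,d); cm=cv2.fillConvexPoly(np.zeros(d.shape,np.uint8),hull,1); cm=cv2.erode(cm,np.ones((3,3)))>0
q=P[cm]; c=q.mean(0); nrm=np.linalg.svd(q-c)[2][2]; nrm*=-np.sign(nrm[2]); print('plane into',nrm.round(3),'c',c.round(4),'pitch',np.arcsin(-nrm[2]).round(3),'yaw',np.arctan2(nrm[1],nrm[0]).round(3))
# label mask: non-blue inside card hull
sat=h[...,1]; lab=cm&(sat<100); cs=max(comps(lab,20),key=lambda r:r[1]); v,u=np.nonzero(cs[2]); hl=cv2.minAreaRect(np.c_[u,v].astype(np.float32)); print('label px',hl)
for zz in (.059,): print('label at',onplane(n,hl[0],zz).round(4), 'cardcentre',onplane(n,r[0],.053).round(4))
cc,dd=ray(n,hl[0]); s=((c-cc)@nrm)/(dd@nrm); print('label on plane',(cc+dd*s[:,None]).round(4))
# yellow
m=cv2.inRange(h,(22,150,100),(35,255,255))>0; cs=max(comps(m,40),key=lambda r:r[1]); v,u=np.nonzero(cs[2])
qq=onplane(n,np.c_[u,v],.062)[:,:2]; print('ridge',cv2.minAreaRect(qq.astype(np.float32)),'z',np.median(P[cs[2]][:,2]),'pca',qq.mean(0), np.linalg.svd(qq-qq.mean(0))[2][0])
f=np.load('scene0.npz'); im,d=f['im'],f['d']; h=hsv(im); cv2.imwrite('pics/crop1.png',cv2.resize(im[230:300,235:420],None,fx=4.3,fy=4.3,interpolation=cv2.INTER_CUBIC))
E
```

```text
scene teal 0.022 [ 0.5345 -0.33  ] [0.136  0.2603] 88.98
scene teal 0.011 [ 0.5221 -0.336 ] [0.1384 0.2648] 88.98
  zfloor med 0.0043 centroid [ 0.5275 -0.3369] rim z p97 0.0229
scene white 0.022 [0.5089 0.3391] [0.2415 0.1273] 9.26
scene white 0.011 [0.4961 0.3447] [0.2457 0.1295] 9.26
  zfloor med 0.0039 centroid [0.5075 0.3457] rim z p97 0.0229
top teal 0.022 [ 0.5265 -0.3322] [0.1331 0.2471] 89.31
top teal 0.011 [ 0.5275 -0.3344] [0.134  0.2488] 89.31
  zfloor med 0.0034 centroid [ 0.5264 -0.3356] rim z p97 0.0245
top white 0.022 [0.5093 0.3394] [0.2431 0.129 ] 9.32
top white 0.011 [0.5102 0.3419] [0.2448 0.1299] 9.32
  zfloor med 0.0035 centroid [0.5081 0.3428] rim z p97 0.0238
card px ((271.08685302734375, 158.68040466308594), (35.63064956665039, 18.688392639160156), 19.29004669189453)
plane into [-0.917  0.377 -0.13 ] c [0.6827 0.1521 0.0721] pitch 0.13 yaw 2.751
label px ((271.4000244140625, 158.79998779296875), (21.50348663330078, 12.649109840393066), 18.43494987487793)
label at [[0.685  0.1537 0.059 ]] cardcentre [[0.6866 0.1554 0.053 ]]
label on plane [[0.688  0.1554 0.044 ]]
ridge ((0.6782235503196716, -0.1298317164182663), (0.06843429058790207, 0.02892146445810795), 0.22410015761852264) z 0.06173830520260738 pca [ 0.67890101 -0.12843025] [-0.99982892  0.01849694]
```

View pics/crop1.png

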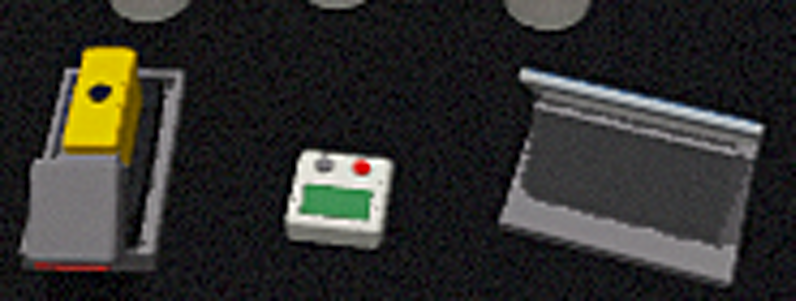

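Request:
{"name": "drive_tool", "arguments": {
  "increments": [
    {"linear":[0,0,0],"delta_rot":[0,0,8],"claw":0.8},
    {"linear":[0,0,0],"delta_rot":[0,0,8],"claw":0.8},
    {"linear":[0,0,0],"delta_rot":[0,0,7.7],"claw":0.8}
  ]
}}

```text
time: 0.4
tool_pos: [0.2407, -0.5476, 0.2204]
tool_rot: [[-0.013, -1.0, -0.001], [-1.0, 0.013, 0.005], [-0.005, 0.002, -1.0]]
wrist_force: [-0.7, -0.4, -0.5]
width: 0.895
```

Request:
{"name": "drive_tool", "arguments": {
  "increments": [
    {"linear":[-0.0424,-0.0192,0.01],"delta_rot":[0,0,0],"claw":0.8},
    {"linear":[-0.0424,-0.0192,0.01],"delta_rot":[0,0,-0.8],"claw":0.8},
    {"linear":[-0.0424,-0.0192,0.01],"delta_rot":[0,0,0],"claw":0.8},
    {"linear":[-0.0424,-0.0192,0.01],"delta_rot":[0,0,0],"claw":0.8},
    {"linear":[-0.0424,-0.0192,0.01],"delta_rot":[0,0,0],"claw":0.8},
    {"linear":[-0.0424,-0.0192,0.01],"delta_rot":[0,0,0],"claw":0.8},
    {"linear":[-0.0424,-0.0192,0.01],"delta_rot":[0,0,0],"claw":0.8},
    {"linear":[-0.0424,-0.0192,0.01],"delta_rot":[0,0,0],"claw":0.8},
    {"linear":[-0.0424,-0.0192,0.01],"delta_rot":[0,0,0],"claw":0.8},
    {"linear":[-0.0424,-0.0192,0.01],"delta_rot":[0,0,0],"claw":0.8}
  ]
}}

```text
time: 1.4
tool_pos: [0.4396, -0.1169, 0.1163]
tool_rot: [[-0.015, -1.0, -0.0], [-1.0, 0.015, -0.0], [0.0, 0.0, -1.0]]
wrist_force: [1.1, -0.3, 0.3]
width: 0.898
```

```bash
cat > look.py <<'E'
import sys
from det import *
def run(z=.058,pic=None):
    o=readout.get_obs(); p=np.array(o['tool_pos']); R=np.array(o['tool_rot'])
    print('t',round(o['time'],2),'tcp',p.round(4),'x',R[:,0].round(3),'F',np.round(o['wrist_force'],2),'w',round(o['width'],3))
    A={}
    for n in ['scene','top']:
        im,d=cams.get_image(n)
        if pic: cv2.imwrite(f'pics/{pic}_{n}.png',im)
        A[n]=[r for r in caps(n,im,d) if r[3]<.25 and abs(r[2][1])<.45 and .3<r[2][0]<.66 and r[1]<240]
    for r in A['top']:
        best=min(A['scene'],key=lambda s:np.hypot(*(s[2]-r[2])),default=None)
        xy=r[2]; 
        print('top',xy,'z%.3f'%r[3],r[1],'scene',None if best is None else (best[2],best[3],best[1]))
    print('scene all',[s[2].tolist() for s in A['scene']])
if __name__=='__main__': run(pic=sys.argv[1] if len(sys.argv)>1 else None)
E
python3 look.py a1
```

```text
t 1.4 tcp [ 0.4396 -0.1169  0.1163] x [-0.015 -1.     0.   ] F [ 1.1  -0.31  0.31] w 0.898
top [0.5474 0.119 ] z0.061 166 scene (array([0.5481, 0.1174]), np.float64(0.0587), np.int32(138))
top [ 0.5496 -0.1311] z0.061 73 scene (array([ 0.54  , -0.1244]), np.float64(0.0588), np.int32(127))
top [ 0.5291 -0.0089] z0.060 170 scene (array([ 0.5281, -0.0089]), np.float64(0.059), np.int32(136))
top [0.4484 0.1277] z0.060 167 scene (array([0.4489, 0.1253]), np.float64(0.0589), np.int32(112))
top [0.4373 0.0112] z0.061 163 scene (array([0.4402, 0.0089]), np.float64(0.0587), np.int32(89))
scene all [[0.4402, 0.0089], [0.4489, 0.1253], [0.5281, -0.0089], [0.54, -0.1244], [0.5481, 0.1174]]
```

Request:
{"name": "drive_tool", "arguments": {
  "increments": [
    {"linear":[0.007,0.007,0],"delta_rot":[0,0,-0.8],"claw":0.8},
    {"linear":[0,0,0.03],"delta_rot":[0,0,0],"claw":0.8},
    {"linear":[0,0,0.03],"delta_rot":[0,0,0],"claw":0.8},
    {"linear":[0,0,0.025],"delta_rot":[0,0,0],"claw":0.8},
    {"linear":[0,0,0.014],"delta_rot":[0,0,0],"claw":0.8},
    {"linear":[0,0,0],"delta_rot":[0,0,0],"claw":0.8}
  ]
}}

```text
time: 2.1
tool_pos: [0.4333, -0.1219, 0.014]
tool_rot: [[0.013, -1.0, -0.0], [-1.0, -0.013, -0.0], [0.0, 0.0, -1.0]]
wrist_force: [-0.1, 0.2, 0.0]
width: 0.899
```

Request:
{"name": "drive_tool", "arguments": {
  "increments": [
    {"linear":[0,0,0],"delta_rot":[0,0,0],"claw":-1},
    {"linear":[0,0,0],"delta_rot":[0,0,0],"claw":-1},
    {"linear":[0,0,0],"delta_rot":[0,0,0],"claw":-1},
    {"linear":[0,0,0],"delta_rot":[0,0,0],"claw":-1},
    {"linear":[0,0,0],"delta_rot":[0,0,0],"claw":-1},
    {"linear":[0,0,0],"delta_rot":[0,0,0],"claw":-1}
  ]
}}

```text
time: 2.7
tool_pos: [0.4348, -0.1239, 0.0169]
tool_rot: [[0.012, -1.0, 0.004], [-1.0, -0.012, -0.002], [0.002, -0.004, -1.0]]
wrist_force: [-0.1, 0.6, -1.3]
width: 0.585
```

Request:
{"name": "drive_tool", "arguments": {
  "increments": [
    {"linear":[0,0,-0.02],"delta_rot":[0,0,0],"claw":-1},
    {"linear":[0,0,-0.02],"delta_rot":[0,0,0],"claw":-1},
    {"linear":[0,0,0],"delta_rot":[0,0,0],"claw":-1},
    {"linear":[0,0,0],"delta_rot":[0,0,0],"claw":-1},
    {"linear":[0,0,0],"delta_rot":[0,0,0],"claw":-1}
  ]
}}

```text
time: 3.2
tool_pos: [0.4341, -0.1233, 0.0572]
tool_rot: [[0.012, -1.0, 0.003], [-1.0, -0.012, -0.002], [0.002, -0.003, -1.0]]
wrist_force: [-0.8, -0.6, -1.4]
width: 0.588
```

Request:
{"name": "drive_tool", "arguments": {
  "increments": [
    {"linear":[0,0,0],"delta_rot":[0,0,0],"claw":-1}
  ]
}}

```text
time: 3.3
tool_pos: [0.4336, -0.1231, 0.0565]
tool_rot: [[0.012, -1.0, 0.002], [-1.0, -0.012, -0.001], [0.001, -0.002, -1.0]]
wrist_force: [-0.5, -1.1, -1.2]
width: 0.585
```

Request:
{"name": "drive_tool", "arguments": {
  "increments": [
    {"linear":[0,0,0],"delta_rot":[0,0,0],"claw":-1}
  ]
}}

```text
time: 3.4
tool_pos: [0.4332, -0.1229, 0.0559]
tool_rot: [[0.012, -1.0, 0.001], [-1.0, -0.012, -0.001], [0.001, -0.001, -1.0]]
wrist_force: [0.3, -0.8, -1.4]
width: 0.592
```

Request:
{"name": "drive_tool", "arguments": {
  "increments": [
    {"linear":[0,0,0],"delta_rot":[0,0,0],"claw":-1}
  ]
}}

```text
time: 3.5
tool_pos: [0.4328, -0.1227, 0.0554]
tool_rot: [[0.012, -1.0, -0.0], [-1.0, -0.012, -0.0], [0.0, 0.0, -1.0]]
wrist_force: [0.3, 0.7, -1.1]
width: 0.588
```

Request:
{"name": "drive_tool", "arguments": {
  "increments": [
    {"linear":[0,0,-0.025],"delta_rot":[0,0,0],"claw":-1},
    {"linear":[0,0,-0.02],"delta_rot":[0,0,0],"claw":-1},
    {"linear":[-0.03,-0.001,0],"delta_rot":[0,0,0],"claw":-1},
    {"linear":[-0.04,-0.001,0],"delta_rot":[0,0,0],"claw":-1},
    {"linear":[-0.045,-0.001,0],"delta_rot":[0,0,0],"claw":-1},
    {"linear":[-0.045,-0.001,0],"delta_rot":[0,0,0],"claw":-1},
    {"linear":[-0.045,-0.001,0],"delta_rot":[0,0,0],"claw":-1},
    {"linear":[-0.045,-0.001,0],"delta_rot":[0,0,0],"claw":-1}
  ]
}}

```text
time: 4.3
tool_pos: [0.4383, 0.1303, 0.1004]
tool_rot: [[0.001, -1.0, 0.0], [-1.0, -0.001, -0.001], [0.001, -0.0, -1.0]]
wrist_force: [0.5, -0.5, -1.3]
width: 0.585
```

Request:
{"name": "drive_tool", "arguments": {
  "increments": [
    {"linear":[-0.045,0,0],"delta_rot":[0,0,0],"claw":-1},
    {"linear":[-0.045,0,0],"delta_rot":[0,0,0],"claw":-1},
    {"linear":[-0.045,0,0],"delta_rot":[0,0,0],"claw":-1},
    {"linear":[-0.04,0,0],"delta_rot":[0,0,0],"claw":-1},
    {"linear":[-0.02,0,0],"delta_rot":[0,0,-4],"claw":-1},
    {"linear":[0,0,0],"delta_rot":[0,0,-5],"claw":-1},
    {"linear":[0,0,0],"delta_rot":[0,0,0],"claw":-1}
  ]
}}

```text
time: 5.0
tool_pos: [0.4355, 0.3405, 0.0977]
tool_rot: [[0.17, -0.985, -0.0], [-0.985, -0.17, 0.0], [-0.0, 0.0, -1.0]]
wrist_force: [-0.1, -0.5, -0.9]
width: 0.586
```

Request:
{"name": "drive_tool", "arguments": {
  "increments": [
    {"linear":[0.0103,-0.001,0],"delta_rot":[0,0,0],"claw":-1},
    {"linear":[0,0,0.03],"delta_rot":[0,0,0],"claw":-1},
    {"linear":[0,0,0.025],"delta_rot":[0,0,0],"claw":-1},
    {"linear":[0,0,0.01],"delta_rot":[0,0,0],"claw":-1},
    {"linear":[0,0,0.003],"delta_rot":[0,0,0],"claw":-1},
    {"linear":[0,0,0],"delta_rot":[0,0,0],"claw":-1}
  ]
}}

```text
time: 5.6
tool_pos: [0.4397, 0.3249, 0.0283]
tool_rot: [[0.157, -0.988, -0.0], [-0.988, -0.157, -0.001], [0.001, 0.0, -1.0]]
wrist_force: [-0.1, 0.0, -1.1]
width: 0.584
```

Request:
{"name": "drive_tool", "arguments": {
  "increments": [
    {"linear":[-0.005,0.001,0],"delta_rot":[0,0,0],"claw":-1},
    {"linear":[0,0,0.003],"delta_rot":[0,0,0],"claw":-1},
    {"linear":[0,0,0.003],"delta_rot":[0,0,0],"claw":-1},
    {"linear":[0,0,0.0],"delta_rot":[0,0,0],"claw":-1}
  ]
}}

```text
time: 6.0
tool_pos: [0.4397, 0.3309, 0.0247]
tool_rot: [[0.156, -0.988, 0.004], [-0.988, -0.156, 0.001], [-0.0, -0.004, -1.0]]
wrist_force: [-1.5, 0.4, -1.1]
width: 0.589
```

Request:
{"name": "drive_tool", "arguments": {
  "increments": [
    {"linear":[0,0,0.003],"delta_rot":[0,0,0],"claw":-1},
    {"linear":[0,0,0.002],"delta_rot":[0,0,0],"claw":-1},
    {"linear":[0,0,0.0],"delta_rot":[0,0,0],"claw":-1}
  ]
}}

```text
time: 6.3
tool_pos: [0.4402, 0.3313, 0.0199]
tool_rot: [[0.156, -0.988, 0.005], [-0.988, -0.156, 0.002], [-0.001, -0.005, -1.0]]
wrist_force: [-0.4, -0.4, 0.4]
width: 0.583
```

Contact. Release partly, then rise.

Request:
{"name": "drive_tool", "arguments": {
  "increments": [
    {"linear":[0,0,0],"delta_rot":[0,0,0],"claw":0.5},
    {"linear":[0,0,0],"delta_rot":[0,0,0],"claw":0.5},
    {"linear":[0,0,0],"delta_rot":[0,0,0],"claw":0.5},
    {"linear":[0,0,-0.03],"delta_rot":[0,0,0],"claw":0.5},
    {"linear":[0,0,-0.04],"delta_rot":[0,0,0],"claw":0.5},
    {"linear":[0,0,-0.03],"delta_rot":[0,0,0],"claw":0.5}
  ]
}}

```text
time: 6.9
tool_pos: [0.4364, 0.3292, 0.1181]
tool_rot: [[0.156, -0.988, -0.004], [-0.988, -0.156, -0.004], [0.003, 0.005, -1.0]]
wrist_force: [0.0, 1.0, -1.0]
width: 0.749
```

```bash
python3 look.py a2
```

```text
t 6.9 tcp [0.4364 0.3292 0.1181] x [ 0.156 -0.988  0.003] F [ 0.03  0.98 -1.03] w 0.749
top [0.5475 0.1189] z0.060 167 scene (array([0.5522, 0.1179]), np.float64(0.0586), np.int32(90))
top [ 0.5399 -0.125 ] z0.061 173 scene (array([ 0.5419, -0.123 ]), np.float64(0.0591), np.int32(93))
top [ 0.5291 -0.0089] z0.060 170 scene (array([ 0.5329, -0.0103]), np.float64(0.0586), np.int32(72))
top [0.4486 0.1276] z0.061 169 scene (array([0.4538, 0.1349]), np.float64(0.0588), np.int32(40))
top [0.4376 0.0115] z0.060 158 scene (array([0.4356, 0.0017]), np.float64(0.0589), np.int32(27))
scene all [[0.4349, 0.3309], [0.4356, 0.0017], [0.4538, 0.1349], [0.5329, -0.0103], [0.5419, -0.123], [0.5522, 0.1179]]
```

View pics/a2_scene.png

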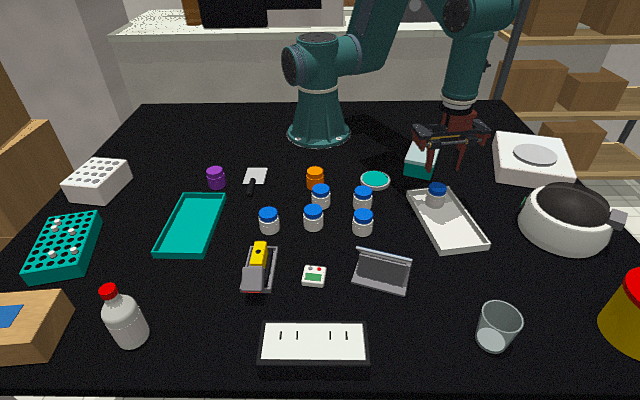

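Request:
{"name": "drive_tool", "arguments": {
  "increments": [
    {"linear":[0.03,0.003,0],"delta_rot":[0,0,0],"claw":0.8},
    {"linear":[0.045,0.004,0],"delta_rot":[0,0,0],"claw":0.8},
    {"linear":[0.045,0.004,0],"delta_rot":[0,0,0],"claw":0.8},
    {"linear":[0.045,0.004,0],"delta_rot":[0,0,0],"claw":0.8},
    {"linear":[0.028,0.003,0.01],"delta_rot":[0,0,0],"claw":0.8},
    {"linear":[0,0,0.01],"delta_rot":[0,0,5],"claw":0.8},
    {"linear":[0,0,0],"delta_rot":[0,0,3.5],"claw":0.8},
    {"linear":[0,0,0],"delta_rot":[0,0,0],"claw":0.8}
  ]
}}

```text
time: 7.8
tool_pos: [0.4504, 0.1307, 0.095]
tool_rot: [[0.005, -1.0, 0.001], [-1.0, -0.005, 0.001], [-0.001, -0.001, -1.0]]
wrist_force: [-0.0, 0.0, 0.1]
width: 0.897
```

Request:
{"name": "drive_tool", "arguments": {
  "increments": [
    {"linear":[0.0035,0.0015,0],"delta_rot":[0,0,0],"claw":0.8},
    {"linear":[0,0,0.03],"delta_rot":[0,0,0],"claw":0.8},
    {"linear":[0,0,0.03],"delta_rot":[0,0,0],"claw":0.8},
    {"linear":[0,0,0.017],"delta_rot":[0,0,0],"claw":0.8},
    {"linear":[0,0,0],"delta_rot":[0,0,0],"claw":-1},
    {"linear":[0,0,0],"delta_rot":[0,0,0],"claw":-1},
    {"linear":[0,0,0],"delta_rot":[0,0,0],"claw":-1},
    {"linear":[0,0,0],"delta_rot":[0,0,0],"claw":-1},
    {"linear":[0,0,0],"delta_rot":[0,0,0],"claw":-1},
    {"linear":[0,0,0],"delta_rot":[0,0,0],"claw":-1}
  ]
}}

```text
time: 8.8
tool_pos: [0.4506, 0.1283, 0.0178]
tool_rot: [[0.018, -1.0, 0.007], [-1.0, -0.018, 0.002], [-0.002, -0.007, -1.0]]
wrist_force: [0.2, 0.3, -4.1]
width: 0.587
```

Request:
{"name": "drive_tool", "arguments": {
  "increments": [
    {"linear":[0,0,-0.02],"delta_rot":[0,0,0],"claw":-1},
    {"linear":[0,0,-0.02],"delta_rot":[0,0,0],"claw":-1},
    {"linear":[0,0,0],"delta_rot":[0,0,0],"claw":-1},
    {"linear":[0,0,0],"delta_rot":[0,0,0],"claw":-1}
  ]
}}

```text
time: 9.2
tool_pos: [0.4496, 0.1281, 0.0588]
tool_rot: [[0.018, -1.0, 0.006], [-1.0, -0.018, 0.002], [-0.002, -0.006, -1.0]]
wrist_force: [0.3, -0.6, -4.0]
width: 0.59
```

Request:
{"name": "drive_tool", "arguments": {
  "increments": [
    {"linear":[0,0,0],"delta_rot":[0,0,0],"claw":-1}
  ]
}}

```text
time: 9.3
tool_pos: [0.4494, 0.1281, 0.0583]
tool_rot: [[0.018, -1.0, 0.006], [-1.0, -0.018, 0.002], [-0.002, -0.006, -1.0]]
wrist_force: [0.2, -0.4, -2.7]
width: 0.591
```

Request:
{"name": "drive_tool", "arguments": {
  "increments": [
    {"linear":[0,0,0],"delta_rot":[0,0,0],"claw":-1}
  ]
}}

```text
time: 9.4
tool_pos: [0.4488, 0.128, 0.0576]
tool_rot: [[0.018, -1.0, 0.005], [-1.0, -0.018, 0.002], [-0.002, -0.005, -1.0]]
wrist_force: [0.9, -1.4, -4.0]
width: 0.584
```

Request:
{"name": "drive_tool", "arguments": {
  "increments": [
    {"linear":[0,0,-0.025],"delta_rot":[0,0,0],"claw":-1},
    {"linear":[0,0,-0.02],"delta_rot":[0,0,0],"claw":-1},
    {"linear":[0.03,0,0],"delta_rot":[0,0,0],"claw":-1},
    {"linear":[0.045,0,0],"delta_rot":[0,0,0],"claw":-1},
    {"linear":[0.045,0,0],"delta_rot":[0,0,0],"claw":-1},
    {"linear":[0.045,0,0],"delta_rot":[0,0,0],"claw":-1},
    {"linear":[0.045,0,0],"delta_rot":[0,0,0],"claw":-1},
    {"linear":[0.045,0,0],"delta_rot":[0,0,0],"claw":-1},
    {"linear":[0.045,0,0],"delta_rot":[0,0,0],"claw":-1}
  ]
}}

```text
time: 10.3
tool_pos: [0.4513, -0.1769, 0.097]
tool_rot: [[0.028, -1.0, -0.005], [-1.0, -0.028, 0.005], [-0.005, 0.005, -1.0]]
wrist_force: [1.3, 0.6, -3.3]
width: 0.584
```

Request:
{"name": "drive_tool", "arguments": {
  "increments": [
    {"linear":[0.045,0,0],"delta_rot":[0,0,0],"claw":-1},
    {"linear":[0.045,0,0],"delta_rot":[0,0,0],"claw":-1},
    {"linear":[0.04,0,0],"delta_rot":[0,0,0],"claw":-1},
    {"linear":[0.018,0,0],"delta_rot":[0,0,2],"claw":-1},
    {"linear":[0,0,0],"delta_rot":[0,0,0],"claw":-1},
    {"linear":[0,0,0],"delta_rot":[0,0,0],"claw":-1}
  ]
}}

```text
time: 10.9
tool_pos: [0.4522, -0.3355, 0.0906]
tool_rot: [[-0.017, -1.0, -0.009], [-1.0, 0.017, 0.008], [-0.008, 0.009, -1.0]]
wrist_force: [-0.4, 0.6, -3.5]
width: 0.586
```

Request:
{"name": "drive_tool", "arguments": {
  "increments": [
    {"linear":[-0.0025,-0.003,0],"delta_rot":[0.5,0.45,0],"claw":-1},
    {"linear":[0,0,0.025],"delta_rot":[0,0,0],"claw":-1},
    {"linear":[0,0,0.025],"delta_rot":[0,0,0],"claw":-1},
    {"linear":[0,0,0.01],"delta_rot":[0,0,0],"claw":-1},
    {"linear":[0,0,0],"delta_rot":[0,0,0],"claw":-1}
  ]
}}

```text
time: 11.4
tool_pos: [0.4554, -0.3233, 0.0292]
tool_rot: [[-0.01, -1.0, -0.001], [-1.0, 0.01, 0.003], [-0.003, 0.001, -1.0]]
wrist_force: [-0.4, -0.6, -2.7]
width: 0.588
```

Request:
{"name": "drive_tool", "arguments": {
  "increments": [
    {"linear":[0.009,0,0],"delta_rot":[0,0,0],"claw":-1},
    {"linear":[0,0,0],"delta_rot":[0,0,0],"claw":-1},
    {"linear":[0,0,0.003],"delta_rot":[0,0,0],"claw":-1},
    {"linear":[0,0,0.002],"delta_rot":[0,0,0],"claw":-1},
    {"linear":[0,0,0],"delta_rot":[0,0,0],"claw":-1}
  ]
}}

```text
time: 11.9
tool_pos: [0.4573, -0.3332, 0.0271]
tool_rot: [[-0.008, -1.0, 0.002], [-1.0, 0.008, 0.0], [-0.0, -0.002, -1.0]]
wrist_force: [-0.4, 0.3, -4.1]
width: 0.583
```

Request:
{"name": "drive_tool", "arguments": {
  "increments": [
    {"linear":[0,0,0.004],"delta_rot":[0,0,0],"claw":-1},
    {"linear":[0,0,0.002],"delta_rot":[0,0,0],"claw":-1},
    {"linear":[0,0,0],"delta_rot":[0,0,0],"claw":-1}
  ]
}}

```text
time: 12.2
tool_pos: [0.4575, -0.3335, 0.0209]
tool_rot: [[-0.008, -1.0, 0.003], [-1.0, 0.008, -0.0], [0.0, -0.003, -1.0]]
wrist_force: [-0.7, -0.4, -3.8]
width: 0.588
```

Request:
{"name": "drive_tool", "arguments": {
  "increments": [
    {"linear":[0,0,0.002],"delta_rot":[0,0,0],"claw":-1},
    {"linear":[0,0,0.001],"delta_rot":[0,0,0],"claw":-1}
  ]
}}

```text
time: 12.4
tool_pos: [0.4575, -0.3337, 0.0205]
tool_rot: [[-0.009, -1.0, 0.003], [-1.0, 0.009, -0.001], [0.001, -0.003, -1.0]]
wrist_force: [-1.9, 1.5, 4.1]
width: 0.586
```

Contact. Release and rise.

Request:
{"name": "drive_tool", "arguments": {
  "increments": [
    {"linear":[0,0,0],"delta_rot":[0,0,0],"claw":0.5},
    {"linear":[0,0,0],"delta_rot":[0,0,0],"claw":0.5},
    {"linear":[0,0,0],"delta_rot":[0,0,0],"claw":0.5},
    {"linear":[0,0,-0.03],"delta_rot":[0,0,0],"claw":0.5},
    {"linear":[0,0,-0.04],"delta_rot":[0,0,0],"claw":0.5},
    {"linear":[0,0,-0.02],"delta_rot":[0,0,0],"claw":0.5}
  ]
}}

```text
time: 13.0
tool_pos: [0.4563, -0.3328, 0.1106]
tool_rot: [[-0.009, -1.0, -0.0], [-1.0, 0.009, 0.002], [-0.002, 0.0, -1.0]]
wrist_force: [0.2, -1.0, -0.5]
width: 0.751
```

```bash
python3 look.py a3
```

```text
t 13.0 tcp [ 0.4563 -0.3328  0.1106] x [-0.009 -1.    -0.002] F [ 0.18 -0.95 -0.55] w 0.751
top [0.5475 0.1189] z0.061 167 scene (array([0.5483, 0.1189]), np.float64(0.0587), np.int32(102))
top [ 0.5399 -0.125 ] z0.060 173 scene (array([ 0.54  , -0.1264]), np.float64(0.0589), np.int32(92))
top [ 0.5291 -0.0089] z0.059 170 scene (array([ 0.5293, -0.0092]), np.float64(0.0588), np.int32(96))
top [0.4848 0.0268] z0.060 171 scene (array([0.4847, 0.025 ]), np.float64(0.0586), np.int32(93))
top [0.4384 0.3299] z0.065 142 scene (array([0.4322, 0.3284]), np.float64(0.0625), np.int32(75))
scene all [[0.4322, 0.3284], [0.4509, -0.3368], [0.4847, 0.025], [0.5293, -0.0092], [0.54, -0.1264], [0.5483, 0.1189]]
```

View pics/a3_scene.png

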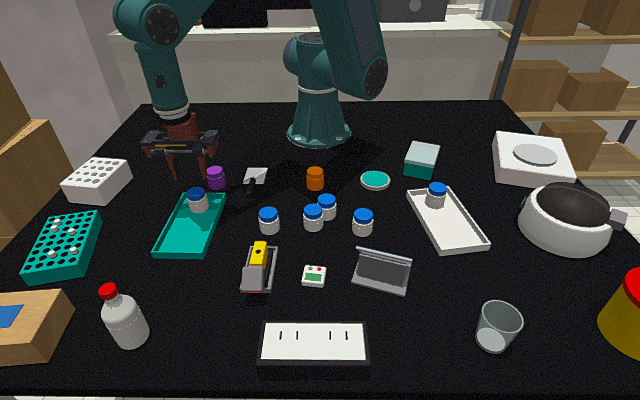

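Request:
{"name": "drive_tool", "arguments": {
  "increments": [
    {"linear":[-0.03,-0.011,0],"delta_rot":[0,0,0],"claw":0.8},
    {"linear":[-0.045,-0.018,0],"delta_rot":[0,0,0],"claw":0.8},
    {"linear":[-0.045,-0.018,0],"delta_rot":[0,0,0],"claw":0.8},
    {"linear":[-0.045,-0.018,0.005],"delta_rot":[0,0,0],"claw":0.8},
    {"linear":[-0.03,-0.012,0.01],"delta_rot":[0,0,0],"claw":0.8},
    {"linear":[-0.007,-0.002,0],"delta_rot":[0,0,0],"claw":0.8},
    {"linear":[0,0,0],"delta_rot":[0,0,0],"claw":0.8},
    {"linear":[0,0,0],"delta_rot":[0,0,0],"claw":0.8}
  ]
}}

```text
time: 13.9
tool_pos: [0.5385, -0.1276, 0.0881]
tool_rot: [[-0.012, -1.0, -0.002], [-1.0, 0.012, -0.0], [0.0, 0.002, -1.0]]
wrist_force: [0.7, -0.9, -0.1]
width: 0.898
```

Request:
{"name": "drive_tool", "arguments": {
  "increments": [
    {"linear":[-0.0025,-0.0015,0],"delta_rot":[0,0,0],"claw":0.8},
    {"linear":[0,0,0.03],"delta_rot":[0,0,0],"claw":0.8},
    {"linear":[0,0,0.03],"delta_rot":[0,0,0],"claw":0.8},
    {"linear":[0,0,0.01],"delta_rot":[0,0,0],"claw":0.8},
    {"linear":[0,0,0],"delta_rot":[0,0,0],"claw":-1},
    {"linear":[0,0,0],"delta_rot":[0,0,0],"claw":-1},
    {"linear":[0,0,0],"delta_rot":[0,0,0],"claw":-1},
    {"linear":[0,0,0],"delta_rot":[0,0,0],"claw":-1},
    {"linear":[0,0,0],"delta_rot":[0,0,0],"claw":-1},
    {"linear":[0,0,0],"delta_rot":[0,0,0],"claw":-1}
  ]
}}

```text
time: 14.9
tool_pos: [0.5422, -0.1335, 0.0212]
tool_rot: [[-0.021, -1.0, 0.005], [-1.0, 0.021, -0.004], [0.004, -0.005, -1.0]]
wrist_force: [-1.4, -1.1, -4.2]
width: 0.59
```

Request:
{"name": "drive_tool", "arguments": {
  "increments": [
    {"linear":[0,0,-0.02],"delta_rot":[0,0,0],"claw":-1},
    {"linear":[0,0,-0.02],"delta_rot":[0,0,0],"claw":-1},
    {"linear":[0,0,0],"delta_rot":[0,0,0],"claw":-1},
    {"linear":[0,0,0],"delta_rot":[0,0,0],"claw":-1}
  ]
}}

```text
time: 15.3
tool_pos: [0.5413, -0.1332, 0.0617]
tool_rot: [[-0.021, -1.0, 0.004], [-1.0, 0.021, -0.004], [0.004, -0.004, -1.0]]
wrist_force: [-0.0, -0.3, -4.5]
width: 0.585
```

Request:
{"name": "drive_tool", "arguments": {
  "increments": [
    {"linear":[0,0,0],"delta_rot":[0,0,0],"claw":-1}
  ]
}}

```text
time: 15.4
tool_pos: [0.5411, -0.1331, 0.0612]
tool_rot: [[-0.021, -1.0, 0.004], [-1.0, 0.021, -0.004], [0.004, -0.004, -1.0]]
wrist_force: [-0.8, -0.7, -3.5]
width: 0.588
```

Request:
{"name": "drive_tool", "arguments": {
  "increments": [
    {"linear":[0,0,0],"delta_rot":[0,0,0],"claw":-1}
  ]
}}

```text
time: 15.5
tool_pos: [0.5406, -0.1329, 0.0604]
tool_rot: [[-0.021, -1.0, 0.003], [-1.0, 0.02, -0.004], [0.004, -0.003, -1.0]]
wrist_force: [0.3, -0.1, -4.0]
width: 0.591
```

Request:
{"name": "drive_tool", "arguments": {
  "increments": [
    {"linear":[0,0,-0.025],"delta_rot":[0,0,0],"claw":-1},
    {"linear":[0.03,0.001,-0.01],"delta_rot":[0,0,0],"claw":-1},
    {"linear":[0.045,0.002,0],"delta_rot":[0,0,0],"claw":-1},
    {"linear":[0.045,0.002,0],"delta_rot":[0,0,0],"claw":-1},
    {"linear":[0.045,0.002,0],"delta_rot":[0,0,0],"claw":-1},
    {"linear":[0.025,0.002,0],"delta_rot":[0,0,-1],"claw":-1},
    {"linear":[0.005,0,0],"delta_rot":[0,0,0],"claw":-1},
    {"linear":[0,0,0],"delta_rot":[0,0,0],"claw":-1},
    {"linear":[0,0,0],"delta_rot":[0,0,0],"claw":-1}
  ]
}}

```text
time: 16.4
tool_pos: [0.523, -0.3307, 0.0884]
tool_rot: [[-0.0, -1.0, -0.008], [-1.0, 0.0, 0.003], [-0.003, 0.008, -1.0]]
wrist_force: [0.2, -0.2, -3.7]
width: 0.59
```

Request:
{"name": "drive_tool", "arguments": {
  "increments": [
    {"linear":[0.003,-0.005,0],"delta_rot":[0.4,0.2,0],"claw":-1},
    {"linear":[0,0,0.025],"delta_rot":[0,0,0],"claw":-1},
    {"linear":[0,0,0.02],"delta_rot":[0,0,0],"claw":-1},
    {"linear":[0,0,0.008],"delta_rot":[0,0,0],"claw":-1},
    {"linear":[0,0,0],"delta_rot":[0,0,0],"claw":-1},
    {"linear":[0,0,0],"delta_rot":[0,0,0],"claw":-1}
  ]
}}

```text
time: 17.0
tool_pos: [0.5308, -0.327, 0.0347]
tool_rot: [[0.006, -1.0, 0.0], [-1.0, -0.006, 0.0], [-0.0, -0.0, -1.0]]
wrist_force: [0.1, 0.6, -3.8]
width: 0.589
```

Request:
{"name": "drive_tool", "arguments": {
  "increments": [
    {"linear":[0.006,0.003,0],"delta_rot":[0,0,0],"claw":-1},
    {"linear":[0,0,0],"delta_rot":[0,0,0],"claw":-1},
    {"linear":[0,0,0.004],"delta_rot":[0,0,0],"claw":-1},
    {"linear":[0,0,0.003],"delta_rot":[0,0,0],"claw":-1},
    {"linear":[0,0,0],"delta_rot":[0,0,0],"claw":-1}
  ]
}}

```text
time: 17.5
tool_pos: [0.5295, -0.3348, 0.0303]
tool_rot: [[0.007, -1.0, 0.004], [-1.0, -0.007, -0.003], [0.003, -0.004, -1.0]]
wrist_force: [0.1, -0.7, -2.8]
width: 0.587
```

Request:
{"name": "drive_tool", "arguments": {
  "increments": [
    {"linear":[0,0,0.003],"delta_rot":[0,0,0],"claw":-1},
    {"linear":[0,0,0.002],"delta_rot":[0,0,0],"claw":-1},
    {"linear":[0,0,0],"delta_rot":[0,0,0],"claw":-1}
  ]
}}

```text
time: 17.8
tool_pos: [0.5294, -0.3349, 0.0247]
tool_rot: [[0.006, -1.0, 0.004], [-1.0, -0.006, -0.003], [0.003, -0.004, -1.0]]
wrist_force: [-0.0, -0.1, -3.9]
width: 0.589
```

Request:
{"name": "drive_tool", "arguments": {
  "increments": [
    {"linear":[0,0,0.002],"delta_rot":[0,0,0],"claw":-1}
  ]
}}

```text
time: 17.9
tool_pos: [0.5298, -0.3349, 0.0236]
tool_rot: [[0.006, -1.0, 0.005], [-1.0, -0.006, -0.003], [0.003, -0.005, -1.0]]
wrist_force: [-3.3, 6.1, 15.5]
width: 0.586
```

Request:
{"name": "drive_tool", "arguments": {
  "increments": [
    {"linear":[0,0,0],"delta_rot":[0,0,0],"claw":0.5},
    {"linear":[0,0,0],"delta_rot":[0,0,0],"claw":0.5},
    {"linear":[0,0,0],"delta_rot":[0,0,0],"claw":0.5},
    {"linear":[0,0,-0.03],"delta_rot":[0,0,0],"claw":0.5},
    {"linear":[0,0,-0.04],"delta_rot":[0,0,0],"claw":0.5},
    {"linear":[0,0,-0.02],"delta_rot":[0,0,0],"claw":0.5}
  ]
}}

```text
time: 18.5
tool_pos: [0.5285, -0.334, 0.1139]
tool_rot: [[0.006, -1.0, 0.002], [-1.0, -0.006, -0.0], [0.0, -0.002, -1.0]]
wrist_force: [1.3, -0.3, 0.5]
width: 0.754
```

```bash
python3 look.py a4
```

```text
t 18.5 tcp [ 0.5285 -0.334   0.1139] x [ 0.006 -1.     0.   ] F [ 1.28 -0.32  0.47] w 0.754
top [0.5475 0.1189] z0.060 167 scene (array([0.5473, 0.1179]), np.float64(0.0585), np.int32(118))
top [ 0.5291 -0.0089] z0.060 170 scene (array([ 0.5251, -0.0018]), np.float64(0.0591), np.int32(64))
top [0.4847 0.0266] z0.060 169 scene (array([0.4852, 0.0271]), np.float64(0.0585), np.int32(85))
top [ 0.4664 -0.3427] z0.064 39 scene (array([ 0.455 , -0.3483]), np.float64(0.0631), np.int32(46))
top [0.4385 0.3301] z0.065 143 scene (array([0.4338, 0.3317]), np.float64(0.0629), np.int32(89))
scene all [[0.4338, 0.3317], [0.4437, -0.3219], [0.455, -0.3483], [0.4852, 0.0271], [0.5285, -0.3378], [0.5341, -0.0226], [0.5251, -0.0018], [0.5473, 0.1179]]
```

View pics/a4_scene.png

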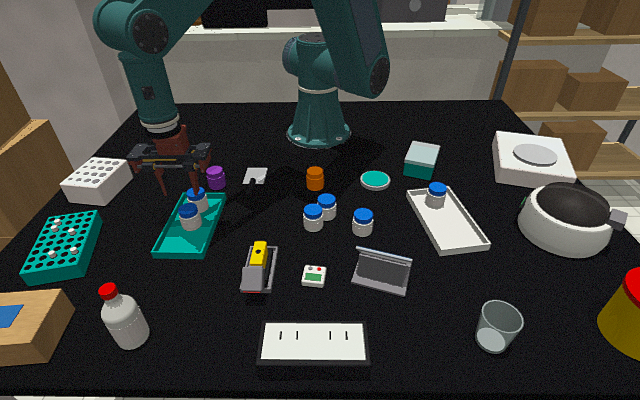

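Request:
{"name": "drive_tool", "arguments": {
  "increments": [
    {"linear":[-0.03,0,0],"delta_rot":[0,0,0],"claw":0.8},
    {"linear":[-0.045,0,0],"delta_rot":[0,0,0],"claw":0.8},
    {"linear":[-0.045,0,0],"delta_rot":[0,0,0],"claw":0.8},
    {"linear":[-0.045,0,0],"delta_rot":[0,0,0],"claw":0.8},
    {"linear":[-0.045,0,0],"delta_rot":[0,0,0],"claw":0.8},
    {"linear":[-0.045,0,0],"delta_rot":[0,0,0],"claw":0.8},
    {"linear":[-0.04,0,0],"delta_rot":[0,0,0],"claw":0.8},
    {"linear":[-0.02,0,0],"delta_rot":[0,0,0],"claw":0.8},
    {"linear":[0,0,0],"delta_rot":[0,0,0],"claw":0.8}
  ]
}}

```text
time: 19.5
tool_pos: [0.5241, -0.0107, 0.1041]
tool_rot: [[0.002, -1.0, -0.001], [-1.0, -0.002, -0.003], [0.003, 0.001, -1.0]]
wrist_force: [0.9, -0.4, -0.4]
width: 0.901
```

Request:
{"name": "drive_tool", "arguments": {
  "increments": [
    {"linear":[0,0,0],"delta_rot":[0,0,8],"claw":0.8},
    {"linear":[0,0,0],"delta_rot":[0,0,8],"claw":0.8},
    {"linear":[0,0,0],"delta_rot":[0,0,8],"claw":0.8},
    {"linear":[0,0,0],"delta_rot":[0,0,8],"claw":0.8},
    {"linear":[0,0,0],"delta_rot":[0,0,5],"claw":0.8},
    {"linear":[0,0,0],"delta_rot":[0,0,0],"claw":0.8},
    {"linear":[0,0,0],"delta_rot":[0,0,0],"claw":0.8}
  ]
}}

```text
time: 20.2
tool_pos: [0.5215, -0.0154, 0.0982]
tool_rot: [[-0.618, -0.786, -0.008], [-0.786, 0.619, -0.005], [0.009, 0.004, -1.0]]
wrist_force: [-0.0, 0.5, -0.2]
width: 0.901
```

Request:
{"name": "drive_tool", "arguments": {
  "increments": [
    {"linear":[-0.0095,-0.002,0],"delta_rot":[0.2,-0.5,0],"claw":0.8},
    {"linear":[0,0,0.01],"delta_rot":[0,0,0],"claw":0.8},
    {"linear":[0,0,0],"delta_rot":[0,0,0],"claw":0.8}
  ]
}}

```text
time: 20.5
tool_pos: [0.5296, -0.0095, 0.0869]
tool_rot: [[-0.616, -0.788, 0.001], [-0.788, 0.616, 0.0], [-0.0, -0.0, -1.0]]
wrist_force: [-0.1, 0.9, 0.1]
width: 0.897
```

Request:
{"name": "drive_tool", "arguments": {
  "increments": [
    {"linear":[0,0,0.03],"delta_rot":[0,0,0],"claw":0.8},
    {"linear":[0,0,0.03],"delta_rot":[0,0,0],"claw":0.8},
    {"linear":[0,0,0.01],"delta_rot":[0,0,0],"claw":0.8},
    {"linear":[0,0,0],"delta_rot":[0,0,0],"claw":-1},
    {"linear":[0,0,0],"delta_rot":[0,0,0],"claw":-1},
    {"linear":[0,0,0],"delta_rot":[0,0,0],"claw":-1},
    {"linear":[0,0,0],"delta_rot":[0,0,0],"claw":-1},
    {"linear":[0,0,0],"delta_rot":[0,0,0],"claw":-1},
    {"linear":[0,0,0],"delta_rot":[0,0,0],"claw":-1}
  ]
}}

```text
time: 21.4
tool_pos: [0.5335, -0.0096, 0.0184]
tool_rot: [[-0.613, -0.79, 0.008], [-0.79, 0.613, -0.001], [-0.004, -0.007, -1.0]]
wrist_force: [0.9, 0.4, -1.0]
width: 0.588
```

Request:
{"name": "drive_tool", "arguments": {
  "increments": [
    {"linear":[0,0,-0.02],"delta_rot":[0,0,0],"claw":-1},
    {"linear":[0,0,-0.02],"delta_rot":[0,0,0],"claw":-1},
    {"linear":[0,0,0],"delta_rot":[0,0,0],"claw":-1},
    {"linear":[0,0,0],"delta_rot":[0,0,0],"claw":-1}
  ]
}}

```text
time: 21.8
tool_pos: [0.533, -0.0095, 0.0598]
tool_rot: [[-0.613, -0.79, 0.008], [-0.79, 0.613, -0.001], [-0.004, -0.007, -1.0]]
wrist_force: [-0.4, -0.4, -1.9]
width: 0.586
```

Request:
{"name": "drive_tool", "arguments": {
  "increments": [
    {"linear":[0,0,0],"delta_rot":[0,0,0],"claw":-1}
  ]
}}

```text
time: 21.9
tool_pos: [0.5329, -0.0095, 0.0594]
tool_rot: [[-0.613, -0.79, 0.008], [-0.79, 0.613, -0.001], [-0.004, -0.007, -1.0]]
wrist_force: [0.4, -0.3, -1.0]
width: 0.588
```

Request:
{"name": "drive_tool", "arguments": {
  "increments": [
    {"linear":[0,0,0],"delta_rot":[0,0,0],"claw":-1}
  ]
}}

```text
time: 22.0
tool_pos: [0.5324, -0.0094, 0.0586]
tool_rot: [[-0.613, -0.79, 0.007], [-0.79, 0.613, -0.001], [-0.004, -0.006, -1.0]]
wrist_force: [0.0, 0.2, -2.4]
width: 0.587
```

Request:
{"name": "drive_tool", "arguments": {
  "increments": [
    {"linear":[0,0,0],"delta_rot":[0,0,0],"claw":-1}
  ]
}}

```text
time: 22.1
tool_pos: [0.5319, -0.0094, 0.0579]
tool_rot: [[-0.613, -0.79, 0.005], [-0.79, 0.613, -0.001], [-0.003, -0.005, -1.0]]
wrist_force: [-0.6, -0.1, -2.0]
width: 0.583
```

Request:
{"name": "drive_tool", "arguments": {
  "increments": [
    {"linear":[0,0,0],"delta_rot":[0,0,0],"claw":-1}
  ]
}}

```text
time: 22.2
tool_pos: [0.5314, -0.0093, 0.0573]
tool_rot: [[-0.613, -0.79, 0.004], [-0.79, 0.613, -0.0], [-0.002, -0.004, -1.0]]
wrist_force: [0.0, -0.9, -1.0]
width: 0.586
```

Request:
{"name": "drive_tool", "arguments": {
  "increments": [
    {"linear":[0,0,0],"delta_rot":[0,0,0],"claw":-1}
  ]
}}

```text
time: 22.3
tool_pos: [0.5312, -0.0093, 0.0569]
tool_rot: [[-0.613, -0.79, 0.004], [-0.79, 0.613, -0.0], [-0.002, -0.003, -1.0]]
wrist_force: [-0.1, 0.2, -0.6]
width: 0.586
```

Request:
{"name": "drive_tool", "arguments": {
  "increments": [
    {"linear":[0,0,-0.03],"delta_rot":[0,0,0],"claw":-1},
    {"linear":[0,0,-0.01],"delta_rot":[0,0,-8],"claw":-1},
    {"linear":[0,0,0],"delta_rot":[0,0,-8],"claw":-1},
    {"linear":[0,0,0],"delta_rot":[0,0,-8],"claw":-1},
    {"linear":[0,0,0],"delta_rot":[0,0,-8],"claw":-1},
    {"linear":[0,0,0],"delta_rot":[0,0,-8],"claw":-1},
    {"linear":[0,0,0],"delta_rot":[0,0,-6.5],"claw":-1},
    {"linear":[0,0,0],"delta_rot":[0,0,0],"claw":-1}
  ]
}}

```text
time: 23.1
tool_pos: [0.53, -0.0091, 0.097]
tool_rot: [[0.183, -0.983, 0.001], [-0.983, -0.183, 0.0], [0.0, -0.001, -1.0]]
wrist_force: [0.3, 0.1, -1.9]
width: 0.586
```

Request:
{"name": "drive_tool", "arguments": {
  "increments": [
    {"linear":[-0.03,-0.004,0],"delta_rot":[0,0,0],"claw":-1},
    {"linear":[-0.043,-0.0055,0],"delta_rot":[0,0,0],"claw":-1},
    {"linear":[-0.043,-0.0055,0],"delta_rot":[0,0,0],"claw":-1},
    {"linear":[-0.043,-0.0055,0],"delta_rot":[0,0,0],"claw":-1},
    {"linear":[-0.043,-0.0055,0],"delta_rot":[0,0,0],"claw":-1},
    {"linear":[-0.043,-0.0055,0],"delta_rot":[0,0,0],"claw":-1},
    {"linear":[-0.043,-0.0055,0],"delta_rot":[0,0,0],"claw":-1},
    {"linear":[-0.035,-0.004,0],"delta_rot":[0,0,1],"claw":-1},
    {"linear":[-0.016,-0.002,0],"delta_rot":[0,0,0],"claw":-1},
    {"linear":[0,0,0],"delta_rot":[0,0,0],"claw":-1}
  ]
}}

```text
time: 24.1
tool_pos: [0.5169, 0.3449, 0.0956]
tool_rot: [[0.126, -0.992, 0.003], [-0.992, -0.126, 0.0], [0.0, -0.003, -1.0]]
wrist_force: [-0.5, 0.3, -0.2]
width: 0.591
```

Request:
{"name": "drive_tool", "arguments": {
  "increments": [
    {"linear":[0,0,0],"delta_rot":[0,0,0],"claw":-1},
    {"linear":[0,0,0],"delta_rot":[0,0,0],"claw":-1}
  ]
}}

```text
time: 24.3
tool_pos: [0.5162, 0.3436, 0.095]
tool_rot: [[0.124, -0.992, 0.002], [-0.992, -0.124, -0.001], [0.001, -0.002, -1.0]]
wrist_force: [0.1, -0.7, -1.5]
width: 0.588
```

Request:
{"name": "drive_tool", "arguments": {
  "increments": [
    {"linear":[0.001,0.006,0],"delta_rot":[0,0,-2],"claw":-1},
    {"linear":[0,0,0],"delta_rot":[0,0,0],"claw":-1},
    {"linear":[0,0,0.03],"delta_rot":[0,0,0],"claw":-1},
    {"linear":[0,0,0.025],"delta_rot":[0,0,0],"claw":-1},
    {"linear":[0,0,0.008],"delta_rot":[0,0,0],"claw":-1},
    {"linear":[0,0,0],"delta_rot":[0,0,0],"claw":-1},
    {"linear":[0,0,0],"delta_rot":[0,0,0],"claw":-1}
  ]
}}

```text
time: 25.0
tool_pos: [0.514, 0.3349, 0.0324]
tool_rot: [[0.144, -0.99, 0.005], [-0.99, -0.144, -0.002], [0.002, -0.004, -1.0]]
wrist_force: [-0.0, 0.2, -1.4]
width: 0.582
```

Request:
{"name": "drive_tool", "arguments": {
  "increments": [
    {"linear":[-0.0075,0.003,0],"delta_rot":[0,0,0],"claw":-1},
    {"linear":[0,0,0],"delta_rot":[0,0,0],"claw":-1},
    {"linear":[0,0,0.004],"delta_rot":[0,0,0],"claw":-1},
    {"linear":[0,0,0.002],"delta_rot":[0,0,0],"claw":-1},
    {"linear":[0,0,0],"delta_rot":[0,0,0],"claw":-1}
  ]
}}

```text
time: 25.5
tool_pos: [0.5119, 0.3439, 0.0296]
tool_rot: [[0.144, -0.99, 0.01], [-0.99, -0.144, 0.001], [0.0, -0.01, -1.0]]
wrist_force: [-1.0, -0.6, -0.9]
width: 0.586
```

Request:
{"name": "drive_tool", "arguments": {
  "increments": [
    {"linear":[0,0,0.002],"delta_rot":[0,0,0],"claw":-1},
    {"linear":[0,0,0],"delta_rot":[0,0,0],"claw":-1}
  ]
}}

```text
time: 25.7
tool_pos: [0.5119, 0.3439, 0.0274]
tool_rot: [[0.144, -0.99, 0.01], [-0.99, -0.144, 0.001], [0.0, -0.01, -1.0]]
wrist_force: [0.4, -0.3, -1.3]
width: 0.583
```

Request:
{"name": "drive_tool", "arguments": {
  "increments": [
    {"linear":[0,0,0.003],"delta_rot":[-0.5,0,0],"claw":-1},
    {"linear":[0,0,0.001],"delta_rot":[0,0,0],"claw":-1}
  ]
}}

```text
time: 25.9
tool_pos: [0.512, 0.3439, 0.0232]
tool_rot: [[0.144, -0.99, 0.001], [-0.99, -0.144, -0.0], [0.0, -0.001, -1.0]]
wrist_force: [-0.2, -0.2, -1.3]
width: 0.589
```

Request:
{"name": "drive_tool", "arguments": {
  "increments": [
    {"linear":[0,0,0.001],"delta_rot":[0,0,0],"claw":-1},
    {"linear":[0,0,0.0],"delta_rot":[0,0,0],"claw":-1}
  ]
}}

```text
time: 26.1
tool_pos: [0.512, 0.3437, 0.0217]
tool_rot: [[0.144, -0.99, 0.0], [-0.99, -0.144, -0.0], [0.0, -0.0, -1.0]]
wrist_force: [-0.4, 0.1, -1.3]
width: 0.584
```

Request:
{"name": "drive_tool", "arguments": {
  "increments": [
    {"linear":[0,0,0.001],"delta_rot":[0,0,0],"claw":-1},
    {"linear":[0,0,0.001],"delta_rot":[0,0,0],"claw":-1}
  ]
}}

```text
time: 26.3
tool_pos: [0.5122, 0.3438, 0.0207]
tool_rot: [[0.144, -0.99, 0.0], [-0.99, -0.144, -0.0], [0.0, -0.0, -1.0]]
wrist_force: [-3.7, -3.7, 15.0]
width: 0.585
```

Request:
{"name": "drive_tool", "arguments": {
  "increments": [
    {"linear":[0,0,0],"delta_rot":[0,0,0],"claw":0.5},
    {"linear":[0,0,0],"delta_rot":[0,0,0],"claw":0.5},
    {"linear":[0,0,0],"delta_rot":[0,0,0],"claw":0.5},
    {"linear":[0,0,-0.03],"delta_rot":[0,0,0],"claw":0.5},
    {"linear":[0,0,-0.04],"delta_rot":[0,0,0],"claw":0.5},
    {"linear":[0,0,-0.02],"delta_rot":[0,0,0],"claw":0.5}
  ]
}}

```text
time: 26.9
tool_pos: [0.5098, 0.3426, 0.1098]
tool_rot: [[0.143, -0.99, -0.006], [-0.99, -0.143, -0.004], [0.003, 0.006, -1.0]]
wrist_force: [0.6, 0.3, -0.1]
width: 0.751
```

```bash
python3 look.py a5
```

```text
t 26.9 tcp [0.5098 0.3426 0.1098] x [ 0.143 -0.99   0.003] F [ 0.58  0.26 -0.13] w 0.751
top [0.5473 0.1189] z0.060 166 scene (array([0.5061, 0.3432]), np.float64(0.063), np.int32(163))
top [ 0.5262 -0.334 ] z0.064 156 scene (array([0.4338, 0.32  ]), np.float64(0.0627), np.int32(47))
top [0.4848 0.0268] z0.060 171 scene (array([0.4338, 0.32  ]), np.float64(0.0627), np.int32(47))
top [ 0.4548 -0.3334] z0.064 160 scene (array([0.4338, 0.32  ]), np.float64(0.0627), np.int32(47))
top [0.4408 0.3231] z0.065 90 scene (array([0.4338, 0.32  ]), np.float64(0.0627), np.int32(47))
scene all [[0.4338, 0.32], [0.5061, 0.3432]]
```

View pics/a5_scene.png

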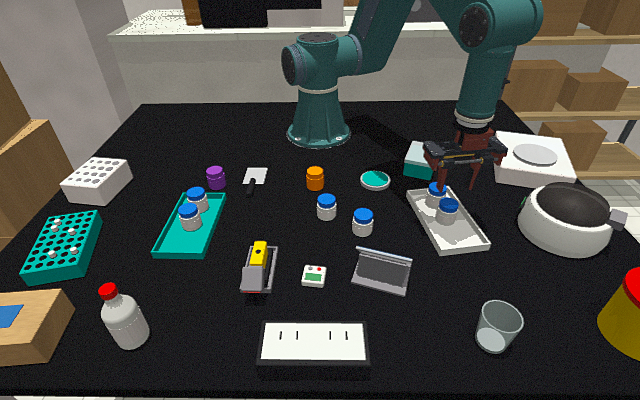

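Request:
{"name": "drive_tool", "arguments": {
  "increments": [
    {"linear":[0.03,-0.001,0],"delta_rot":[0,0,0],"claw":0.8},
    {"linear":[0.045,-0.001,0],"delta_rot":[0,0,0],"claw":0.8},
    {"linear":[0.045,-0.001,0],"delta_rot":[0,0,0],"claw":0.8},
    {"linear":[0.045,-0.001,0],"delta_rot":[0,0,0],"claw":0.8},
    {"linear":[0.035,-0.001,0.005],"delta_rot":[0,0,0],"claw":0.8},
    {"linear":[0.02,0,0.01],"delta_rot":[0,0,0],"claw":0.8},
    {"linear":[0,0,0],"delta_rot":[0,0,4],"claw":0.8},
    {"linear":[0,0,0],"delta_rot":[0,0,4],"claw":0.8},
    {"linear":[0,0,0],"delta_rot":[0,0,0],"claw":0.8}
  ]
}}

```text
time: 27.9
tool_pos: [0.5441, 0.1176, 0.0844]
tool_rot: [[0.001, -1.0, -0.012], [-1.0, -0.001, -0.002], [0.002, 0.012, -1.0]]
wrist_force: [0.3, 0.2, 0.3]
width: 0.899
```

Request:
{"name": "drive_tool", "arguments": {
  "increments": [
    {"linear":[0,0,0],"delta_rot":[0,0,0],"claw":0.8}
  ]
}}

```text
time: 28.0
tool_pos: [0.5435, 0.1175, 0.0834]
tool_rot: [[0.003, -1.0, -0.014], [-1.0, -0.003, -0.003], [0.002, 0.014, -1.0]]
wrist_force: [0.2, 0.9, -0.4]
width: 0.901
```

Request:
{"name": "drive_tool", "arguments": {
  "increments": [
    {"linear":[-0.0015,-0.004,0],"delta_rot":[0.8,-0.2,0],"claw":0.8},
    {"linear":[0,0,0],"delta_rot":[0,0,0],"claw":0.8},
    {"linear":[0,0,0.03],"delta_rot":[0,0,0],"claw":0.8},
    {"linear":[0,0,0.026],"delta_rot":[0,0,0],"claw":0.8},
    {"linear":[0,0,0.01],"delta_rot":[0,0,0],"claw":0.8},
    {"linear":[0,0,0],"delta_rot":[0,0,0],"claw":0.8}
  ]
}}

```text
time: 28.6
tool_pos: [0.5495, 0.1212, 0.0162]
tool_rot: [[0.01, -1.0, 0.005], [-1.0, -0.01, 0.002], [-0.002, -0.006, -1.0]]
wrist_force: [-0.3, -1.0, -0.3]
width: 0.902
```

Request:
{"name": "drive_tool", "arguments": {
  "increments": [
    {"linear":[0.001,0.001,0],"delta_rot":[0,0,0],"claw":-1},
    {"linear":[0,0,0],"delta_rot":[0,0,0],"claw":-1},
    {"linear":[0,0,0],"delta_rot":[0,0,0],"claw":-1},
    {"linear":[0,0,0],"delta_rot":[0,0,0],"claw":-1},
    {"linear":[0,0,0],"delta_rot":[0,0,0],"claw":-1},
    {"linear":[0,0,-0.02],"delta_rot":[0,0,0],"claw":-1},
    {"linear":[0,0,-0.02],"delta_rot":[0,0,0],"claw":-1},
    {"linear":[0,0,0],"delta_rot":[0,0,0],"claw":-1},
    {"linear":[0,0,0],"delta_rot":[0,0,0],"claw":-1}
  ]
}}

```text
time: 29.5
tool_pos: [0.5482, 0.1202, 0.0591]
tool_rot: [[0.011, -1.0, 0.007], [-1.0, -0.011, 0.002], [-0.002, -0.007, -1.0]]
wrist_force: [0.0, 0.0, -3.7]
width: 0.586
```

Request:
{"name": "drive_tool", "arguments": {
  "increments": [
    {"linear":[0,0,0],"delta_rot":[0,0,0],"claw":-1}
  ]
}}

```text
time: 29.6
tool_pos: [0.5479, 0.1201, 0.0585]
tool_rot: [[0.011, -1.0, 0.006], [-1.0, -0.011, 0.002], [-0.002, -0.006, -1.0]]
wrist_force: [-0.1, -0.6, -3.3]
width: 0.587
```

Request:
{"name": "drive_tool", "arguments": {
  "increments": [
    {"linear":[0,0,0],"delta_rot":[0,0,0],"claw":-1}
  ]
}}

```text
time: 29.7
tool_pos: [0.5472, 0.1201, 0.0577]
tool_rot: [[0.011, -1.0, 0.005], [-1.0, -0.011, 0.002], [-0.002, -0.005, -1.0]]
wrist_force: [-0.7, -0.3, -3.9]
width: 0.585
```

Request:
{"name": "drive_tool", "arguments": {
  "increments": [
    {"linear":[0,0,0],"delta_rot":[0,0,0],"claw":-1}
  ]
}}

```text
time: 29.8
tool_pos: [0.5466, 0.12, 0.0569]
tool_rot: [[0.011, -1.0, 0.003], [-1.0, -0.011, 0.002], [-0.002, -0.003, -1.0]]
wrist_force: [0.2, 0.9, -3.9]
width: 0.585
```

Request:
{"name": "drive_tool", "arguments": {
  "increments": [
    {"linear":[0,0,-0.025],"delta_rot":[0,0,0],"claw":-1},
    {"linear":[0.01,0,-0.02],"delta_rot":[0,0,0],"claw":-1},
    {"linear":[0.03,0,0],"delta_rot":[0,0,0],"claw":-1},
    {"linear":[0.045,0,0],"delta_rot":[0,0,0],"claw":-1},
    {"linear":[0.045,0,0],"delta_rot":[0,0,0],"claw":-1},
    {"linear":[0.045,0,0],"delta_rot":[0,0,0],"claw":-1},
    {"linear":[0.045,0,0],"delta_rot":[0,0,0],"claw":-1},
    {"linear":[0.045,0,0],"delta_rot":[0,0,0],"claw":-1},
    {"linear":[0.045,0,0],"delta_rot":[0,0,0],"claw":-1},
    {"linear":[0.03,0,0],"delta_rot":[0,0,0],"claw":-1}
  ]
}}

```text
time: 30.8
tool_pos: [0.5487, -0.2277, 0.0969]
tool_rot: [[0.019, -1.0, -0.004], [-1.0, -0.019, 0.004], [-0.004, 0.004, -1.0]]
wrist_force: [0.5, -0.1, -2.3]
width: 0.587
```

Request:
{"name": "drive_tool", "arguments": {
  "increments": [
    {"linear":[0,0,0],"delta_rot":[0,0,0],"claw":-1}
  ]
}}

```text
time: 30.9
tool_pos: [0.549, -0.2323, 0.0965]
tool_rot: [[0.016, -1.0, -0.003], [-1.0, -0.016, 0.002], [-0.002, 0.003, -1.0]]
wrist_force: [-0.5, 0.9, -4.0]
width: 0.586
```

Request:
{"name": "drive_tool", "arguments": {
  "increments": [
    {"linear":[0.035,-0.016,0],"delta_rot":[0,0,0],"claw":-1},
    {"linear":[0.035,-0.016,0],"delta_rot":[0,0,0],"claw":-1},
    {"linear":[0.025,-0.011,0],"delta_rot":[0,0,0],"claw":-1},
    {"linear":[0.006,-0.003,0],"delta_rot":[0,0,0],"claw":-1},
    {"linear":[0,0,0],"delta_rot":[0,0,0],"claw":-1},
    {"linear":[0,0,0],"delta_rot":[0,0,0],"claw":-1}
  ]
}}

```text
time: 31.5
tool_pos: [0.5933, -0.33, 0.0903]
tool_rot: [[0.014, -1.0, -0.012], [-1.0, -0.015, 0.011], [-0.011, 0.012, -1.0]]
wrist_force: [-0.9, 0.4, -3.2]
width: 0.586
```

Request:
{"name": "drive_tool", "arguments": {
  "increments": [
    {"linear":[0.0045,-0.005,0],"delta_rot":[0.7,0.6,0.5],"claw":-1},
    {"linear":[0,0,0],"delta_rot":[0,0,0],"claw":-1},
    {"linear":[0,0,0.025],"delta_rot":[0,0,0],"claw":-1},
    {"linear":[0,0,0.02],"delta_rot":[0,0,0],"claw":-1},
    {"linear":[0,0,0.01],"delta_rot":[0,0,0],"claw":-1},
    {"linear":[0,0,0],"delta_rot":[0,0,0],"claw":-1}
  ]
}}

```text
time: 32.1
tool_pos: [0.5977, -0.3281, 0.035]
tool_rot: [[0.009, -1.0, 0.0], [-1.0, -0.009, 0.001], [-0.001, -0.0, -1.0]]
wrist_force: [0.4, 0.9, -3.7]
width: 0.585
```

Request:
{"name": "drive_tool", "arguments": {
  "increments": [
    {"linear":[0.006,-0.001,0],"delta_rot":[0,0,0],"claw":-1},
    {"linear":[0,0,0],"delta_rot":[0,0,0],"claw":-1},
    {"linear":[0,0,0.005],"delta_rot":[0,0,0],"claw":-1},
    {"linear":[0,0,0.002],"delta_rot":[0,0,0],"claw":-1},
    {"linear":[0,0,0],"delta_rot":[0,0,0],"claw":-1}
  ]
}}

```text
time: 32.6
tool_pos: [0.6007, -0.3355, 0.0308]
tool_rot: [[0.01, -1.0, 0.004], [-1.0, -0.01, -0.001], [0.001, -0.004, -1.0]]
wrist_force: [-0.5, 0.3, -2.3]
width: 0.588
```

Request:
{"name": "drive_tool", "arguments": {
  "increments": [
    {"linear":[0,0,0.003],"delta_rot":[0,0,0],"claw":-1},
    {"linear":[0,0,0],"delta_rot":[0,0,0],"claw":-1}
  ]
}}

```text
time: 32.8
tool_pos: [0.6008, -0.3357, 0.0278]
tool_rot: [[0.01, -1.0, 0.004], [-1.0, -0.01, -0.002], [0.002, -0.004, -1.0]]
wrist_force: [0.3, 0.2, -4.3]
width: 0.585
```

Request:
{"name": "drive_tool", "arguments": {
  "increments": [
    {"linear":[0,0,0.003],"delta_rot":[0,0,0],"claw":-1},
    {"linear":[0,0,0.001],"delta_rot":[0,0,0],"claw":-1}
  ]
}}

```text
time: 33.0
tool_pos: [0.6009, -0.3357, 0.0237]
tool_rot: [[0.01, -1.0, 0.005], [-1.0, -0.01, -0.002], [0.002, -0.005, -1.0]]
wrist_force: [-0.2, 0.3, -4.2]
width: 0.588
```

Request:
{"name": "drive_tool", "arguments": {
  "increments": [
    {"linear":[0,0,0.001],"delta_rot":[0,0,0],"claw":-1},
    {"linear":[0,0,0.001],"delta_rot":[0,0,0],"claw":-1}
  ]
}}

```text
time: 33.2
tool_pos: [0.601, -0.3358, 0.0228]
tool_rot: [[0.01, -1.0, 0.005], [-1.0, -0.01, -0.002], [0.002, -0.005, -1.0]]
wrist_force: [-3.8, 1.8, 10.6]
width: 0.588
```

Request:
{"name": "drive_tool", "arguments": {
  "increments": [
    {"linear":[0,0,0],"delta_rot":[0,0,0],"claw":0.5},
    {"linear":[0,0,0],"delta_rot":[0,0,0],"claw":0.5},
    {"linear":[0,0,0],"delta_rot":[0,0,0],"claw":0.5},
    {"linear":[0,0,-0.03],"delta_rot":[0,0,0],"claw":0.5},
    {"linear":[0,0,-0.04],"delta_rot":[0,0,0],"claw":0.5},
    {"linear":[0,0,-0.02],"delta_rot":[0,0,0],"claw":0.5}
  ]
}}

```text
time: 33.8
tool_pos: [0.5996, -0.335, 0.1129]
tool_rot: [[0.01, -1.0, 0.001], [-1.0, -0.01, 0.001], [-0.001, -0.001, -1.0]]
wrist_force: [-0.4, 0.3, 0.2]
width: 0.752
```

```bash
python3 look.py a6
```

```text
t 33.8 tcp [ 0.5996 -0.335   0.1129] x [ 0.01  -1.    -0.001] F [-0.41  0.28  0.22] w 0.752
top [0.5081 0.341 ] z0.064 143 scene (array([0.5009, 0.3445]), np.float64(0.0627), np.int32(65))
top [0.4858 0.0283] z0.060 151 scene (array([0.4829, 0.0236]), np.float64(0.059), np.int32(96))
top [0.4384 0.3298] z0.065 145 scene (array([0.4324, 0.3338]), np.float64(0.0631), np.int32(37))
scene all [[0.4324, 0.3338], [0.4523, -0.334], [0.4829, 0.0236], [0.5009, 0.3445], [0.5183, -0.324], [0.5276, -0.3514], [0.5938, -0.3384]]
```

View pics/a6_scene.png

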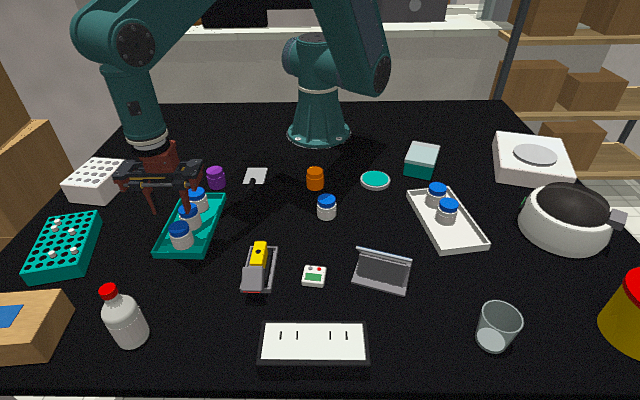

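Request:
{"name": "drive_tool", "arguments": {
  "increments": [
    {"linear":[-0.03,0.009,0],"delta_rot":[0,0,0],"claw":0.8},
    {"linear":[-0.044,0.0135,0],"delta_rot":[0,0,0],"claw":0.8},
    {"linear":[-0.044,0.0135,0],"delta_rot":[0,0,0],"claw":0.8},
    {"linear":[-0.044,0.0135,0],"delta_rot":[0,0,0],"claw":0.8},
    {"linear":[-0.044,0.0135,0],"delta_rot":[0,0,0],"claw":0.8},
    {"linear":[-0.044,0.0135,0],"delta_rot":[0,0,0],"claw":0.8},
    {"linear":[-0.044,0.0135,0],"delta_rot":[0,0,0],"claw":0.8},
    {"linear":[-0.04,0.012,0],"delta_rot":[0,0,0],"claw":0.8},
    {"linear":[-0.02,0.006,0],"delta_rot":[0,0,0],"claw":0.8},
    {"linear":[0,0,0],"delta_rot":[0,0,0],"claw":0.8}
  ]
}}

```text
time: 34.9
tool_pos: [0.4791, 0.0282, 0.1]
tool_rot: [[0.005, -1.0, -0.006], [-1.0, -0.005, -0.001], [0.001, 0.006, -1.0]]
wrist_force: [-0.3, -0.8, -0.2]
width: 0.905
```

Request:
{"name": "drive_tool", "arguments": {
  "increments": [
    {"linear":[0,0,0],"delta_rot":[0,0,0],"claw":0.8},
    {"linear":[0,0,0],"delta_rot":[0,0,0],"claw":0.8}
  ]
}}

```text
time: 35.1
tool_pos: [0.4787, 0.0277, 0.0988]
tool_rot: [[0.007, -1.0, -0.007], [-1.0, -0.007, -0.001], [0.001, 0.007, -1.0]]
wrist_force: [-0.0, 0.2, -0.3]
width: 0.896
```

Request:
{"name": "drive_tool", "arguments": {
  "increments": [
    {"linear":[0.001,-0.005,0],"delta_rot":[0.4,0,0],"claw":0.8},
    {"linear":[0,0,0],"delta_rot":[0,0,0],"claw":0.8},
    {"linear":[0,0,0.03],"delta_rot":[0,0,0],"claw":0.8},
    {"linear":[0,0,0.03],"delta_rot":[0,0,0],"claw":0.8},
    {"linear":[0,0,0.02],"delta_rot":[0,0,0],"claw":0.8},
    {"linear":[0,0,0],"delta_rot":[0,0,0],"claw":0.8},
    {"linear":[0,0,0],"delta_rot":[0,0,0],"claw":0.8}
  ]
}}

```text
time: 35.8
tool_pos: [0.4911, 0.0201, 0.0174]
tool_rot: [[-0.002, -1.0, 0.009], [-1.0, 0.002, -0.003], [0.003, -0.009, -1.0]]
wrist_force: [0.2, -0.0, -0.3]
width: 0.9
```

Request:
{"name": "drive_tool", "arguments": {
  "increments": [
    {"linear":[-0.006,0.006,0],"delta_rot":[-0.5,-0.2,0],"claw":0.8},
    {"linear":[0,0,0],"delta_rot":[0,0,0],"claw":0.8},
    {"linear":[0,0,0],"delta_rot":[0,0,0],"claw":0.8}
  ]
}}

```text
time: 36.1
tool_pos: [0.4865, 0.026, 0.0197]
tool_rot: [[-0.003, -1.0, 0.003], [-1.0, 0.003, 0.001], [-0.001, -0.003, -1.0]]
wrist_force: [0.1, 0.5, -0.4]
width: 0.898
```

Request:
{"name": "drive_tool", "arguments": {
  "increments": [
    {"linear":[0,0.001,0.002],"delta_rot":[0,0,0],"claw":-1},
    {"linear":[0,0,0],"delta_rot":[0,0,0],"claw":-1},
    {"linear":[0,0,0],"delta_rot":[0,0,0],"claw":-1},
    {"linear":[0,0,0],"delta_rot":[0,0,0],"claw":-1},
    {"linear":[0,0,0],"delta_rot":[0,0,0],"claw":-1},
    {"linear":[0,0,-0.02],"delta_rot":[0,0,0],"claw":-1},
    {"linear":[0,0,-0.02],"delta_rot":[0,0,0],"claw":-1},
    {"linear":[0,0,0],"delta_rot":[0,0,0],"claw":-1},
    {"linear":[0,0,0],"delta_rot":[0,0,0],"claw":-1}
  ]
}}

```text
time: 37.0
tool_pos: [0.4851, 0.0262, 0.0588]
tool_rot: [[-0.002, -1.0, 0.003], [-1.0, 0.002, 0.0], [-0.0, -0.003, -1.0]]
wrist_force: [1.1, -0.2, -0.9]
width: 0.587
```

Request:
{"name": "drive_tool", "arguments": {
  "increments": [
    {"linear":[0,0,0],"delta_rot":[0,0,0],"claw":-1}
  ]
}}

```text
time: 37.1
tool_pos: [0.4849, 0.0262, 0.0582]
tool_rot: [[-0.002, -1.0, 0.003], [-1.0, 0.002, 0.0], [-0.0, -0.003, -1.0]]
wrist_force: [0.7, -0.4, -0.7]
width: 0.587
```

Request:
{"name": "drive_tool", "arguments": {
  "increments": [
    {"linear":[0,0,0],"delta_rot":[0,0,0],"claw":-1}
  ]
}}

```text
time: 37.2
tool_pos: [0.4843, 0.0262, 0.0574]
tool_rot: [[-0.002, -1.0, 0.002], [-1.0, 0.002, 0.001], [-0.001, -0.002, -1.0]]
wrist_force: [0.3, -0.6, -1.0]
width: 0.584
```

Request:
{"name": "drive_tool", "arguments": {
  "increments": [
    {"linear":[0,0,0],"delta_rot":[0,0,0],"claw":-1}
  ]
}}

```text
time: 37.3
tool_pos: [0.4839, 0.0262, 0.0568]
tool_rot: [[-0.002, -1.0, 0.0], [-1.0, 0.002, 0.001], [-0.001, -0.0, -1.0]]
wrist_force: [0.4, 0.5, -1.5]
width: 0.585
```

Request:
{"name": "drive_tool", "arguments": {
  "increments": [
    {"linear":[0,0,-0.025],"delta_rot":[0,0,0],"claw":-1},
    {"linear":[-0.02,-0.004,-0.02],"delta_rot":[0,0,0],"claw":-1},
    {"linear":[-0.04,-0.012,0],"delta_rot":[0,0,0],"claw":-1},
    {"linear":[-0.044,-0.013,0],"delta_rot":[0,0,0],"claw":-1},
    {"linear":[-0.044,-0.013,0],"delta_rot":[0,0,0],"claw":-1},
    {"linear":[-0.044,-0.013,0],"delta_rot":[0,0,0],"claw":-1},
    {"linear":[-0.044,-0.013,0],"delta_rot":[0,0,0],"claw":-1},
    {"linear":[-0.044,-0.013,0],"delta_rot":[0,0,0],"claw":-1},
    {"linear":[-0.03,-0.01,0],"delta_rot":[0,0,0],"claw":-1},
    {"linear":[-0.01,-0.003,0],"delta_rot":[0,0,0],"claw":-1}
  ]
}}

```text
time: 38.3
tool_pos: [0.5789, 0.3565, 0.0962]
tool_rot: [[-0.007, -1.0, -0.009], [-1.0, 0.007, -0.0], [0.0, 0.009, -1.0]]
wrist_force: [-0.2, -0.1, -0.6]
width: 0.589
```

Request:
{"name": "drive_tool", "arguments": {
  "increments": [
    {"linear":[0,0,0],"delta_rot":[0,0,-5],"claw":-1},
    {"linear":[0,0,0],"delta_rot":[0,0,-4],"claw":-1},
    {"linear":[0,0,0],"delta_rot":[0,0,0],"claw":-1},
    {"linear":[0,0,0],"delta_rot":[0,0,0],"claw":-1}
  ]
}}

```text
time: 38.7
tool_pos: [0.5766, 0.3558, 0.0926]
tool_rot: [[0.155, -0.988, -0.015], [-0.988, -0.155, -0.004], [0.002, 0.015, -1.0]]
wrist_force: [-0.4, -1.0, -1.6]
width: 0.589
```

Request:
{"name": "drive_tool", "arguments": {
  "increments": [
    {"linear":[0.0035,-0.003,0],"delta_rot":[0.85,0,0],"claw":-1},
    {"linear":[0,0,0],"delta_rot":[0,0,0],"claw":-1},
    {"linear":[0,0,0.025],"delta_rot":[0,0,0],"claw":-1},
    {"linear":[0,0,0.02],"delta_rot":[0,0,0],"claw":-1},
    {"linear":[0,0,0.012],"delta_rot":[0,0,0],"claw":-1},
    {"linear":[0,0,0],"delta_rot":[0,0,0],"claw":-1},
    {"linear":[0,0,0],"delta_rot":[0,0,0],"claw":-1}
  ]
}}

```text
time: 39.4
tool_pos: [0.5816, 0.3497, 0.0353]
tool_rot: [[0.147, -0.989, 0.003], [-0.989, -0.147, -0.001], [0.002, -0.003, -1.0]]
wrist_force: [0.4, 0.5, -0.7]
width: 0.592
```

Request:
{"name": "drive_tool", "arguments": {
  "increments": [
    {"linear":[-0.0035,0.001,0],"delta_rot":[0,0,0],"claw":-1},
    {"linear":[0,0,0],"delta_rot":[0,0,0],"claw":-1},
    {"linear":[0,0,0.005],"delta_rot":[0,0,0],"claw":-1},
    {"linear":[0,0,0.004],"delta_rot":[0,0,0],"claw":-1},
    {"linear":[0,0,0],"delta_rot":[0,0,0],"claw":-1}
  ]
}}

```text
time: 39.9
tool_pos: [0.5819, 0.3544, 0.0288]
tool_rot: [[0.147, -0.989, 0.008], [-0.989, -0.147, 0.001], [0.0, -0.008, -1.0]]
wrist_force: [0.1, -1.4, -1.3]
width: 0.587
```

Request:
{"name": "drive_tool", "arguments": {
  "increments": [
    {"linear":[0,0,0.002],"delta_rot":[0,0,0],"claw":-1},
    {"linear":[0,0,0],"delta_rot":[0,0,0],"claw":-1}
  ]
}}

```text
time: 40.1
tool_pos: [0.5819, 0.3544, 0.0266]
tool_rot: [[0.147, -0.989, 0.008], [-0.989, -0.147, 0.001], [0.0, -0.008, -1.0]]
wrist_force: [-0.1, -0.1, -1.3]
width: 0.586
```

Request:
{"name": "drive_tool", "arguments": {
  "increments": [
    {"linear":[0,0,0.002],"delta_rot":[-0.4,0,0],"claw":-1},
    {"linear":[0,0,0.001],"delta_rot":[0,0,0],"claw":-1}
  ]
}}

```text
time: 40.3
tool_pos: [0.582, 0.3544, 0.0235]
tool_rot: [[0.147, -0.989, 0.001], [-0.989, -0.147, -0.0], [0.0, -0.001, -1.0]]
wrist_force: [0.2, -0.8, -1.0]
width: 0.585
```

Request:
{"name": "drive_tool", "arguments": {
  "increments": [
    {"linear":[0,0,0.001],"delta_rot":[0,0,0],"claw":-1},
    {"linear":[0,0,0.001],"delta_rot":[0,0,0],"claw":-1}
  ]
}}

```text
time: 40.5
tool_pos: [0.5819, 0.3544, 0.0231]
tool_rot: [[0.147, -0.989, 0.0], [-0.989, -0.147, -0.0], [0.0, -0.0, -1.0]]
wrist_force: [-2.5, -1.9, 10.0]
width: 0.585
```

Request:
{"name": "drive_tool", "arguments": {
  "increments": [
    {"linear":[0,0,0],"delta_rot":[0,0,0],"claw":0.5},
    {"linear":[0,0,0],"delta_rot":[0,0,0],"claw":0.5},
    {"linear":[0,0,0],"delta_rot":[0,0,0],"claw":0.5},
    {"linear":[0,0,-0.03],"delta_rot":[0,0,0],"claw":0.5},
    {"linear":[0,0,-0.04],"delta_rot":[0,0,0],"claw":0.5},
    {"linear":[0,0,-0.04],"delta_rot":[0,0,0],"claw":0.5},
    {"linear":[0,0,-0.03],"delta_rot":[0,0,0],"claw":0}
  ]
}}

```text
time: 41.2
tool_pos: [0.5786, 0.3526, 0.1611]
tool_rot: [[0.146, -0.989, -0.01], [-0.989, -0.146, -0.005], [0.004, 0.011, -1.0]]
wrist_force: [1.0, 0.6, 0.9]
width: 0.698
```

```bash
python3 look.py a7; python3 -c "
import cv2
im=cv2.imread('pics/a7_top.png'); cv2.imwrite('pics/a7c.png',cv2.resize(im[115:200,235:395],None,fx=5,fy=5,interpolation=cv2.INTER_CUBIC))"
```

```text
t 41.2 tcp [0.5786 0.3526 0.1611] x [ 0.146 -0.989  0.004] F [0.97 0.65 0.94] w 0.698
top [ 0.5963 -0.3359] z0.064 158 scene (array([0.5054, 0.343 ]), np.float64(0.0625), np.int32(119))
top [0.5641 0.3476] z0.063 25 scene (array([0.5776, 0.3543]), np.float64(0.0629), np.int32(204))
top [ 0.5262 -0.334 ] z0.065 156 scene (array([0.4334, 0.3304]), np.float64(0.0627), np.int32(125))
top [0.5094 0.3375] z0.065 115 scene (array([0.5054, 0.343 ]), np.float64(0.0625), np.int32(119))
top [ 0.4548 -0.3334] z0.064 160 scene (array([0.4334, 0.3304]), np.float64(0.0627), np.int32(125))
top [0.4406 0.3186] z0.064 55 scene (array([0.4334, 0.3304]), np.float64(0.0627), np.int32(125))
scene all [[0.4334, 0.3304], [0.5054, 0.343], [0.5776, 0.3543]]
```

View pics/a7_scene.png

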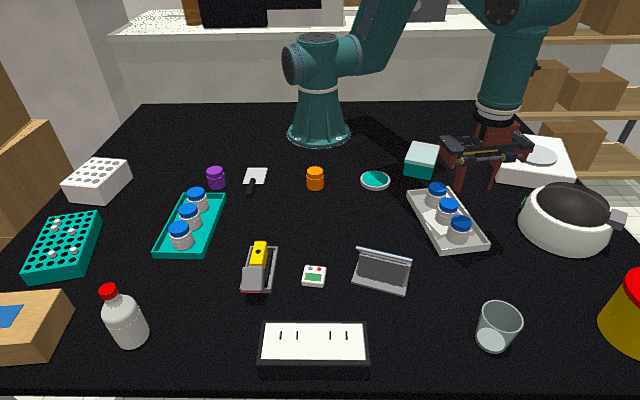

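View pics/a7_top.png

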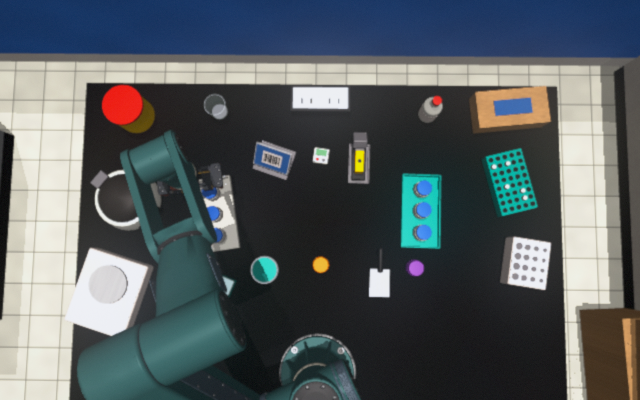

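View pics/a7c.png

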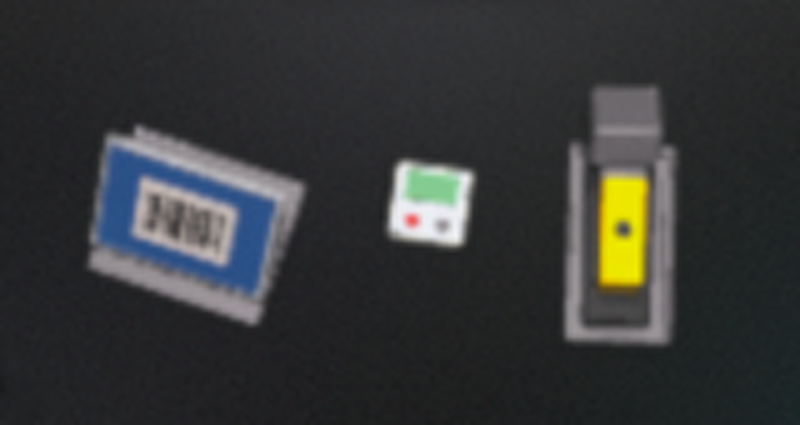

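```bash
cat > meas.py <<'E'
from det import *
def order_pts(P): 
    P=P[np.argsort(P[:,1])]; a=P[:2][np.argsort(P[:2,0])]; b=P[2:][np.argsort(P[2:,0])]; return np.vstack([a,b]) # TL TR BL BR
f=cv2.imread('pics/a7_top.png'); S=8
def fitside(cnt,A,B):
    t=(B-A)/np.linalg.norm(B-A); L=np.linalg.norm(B-A); r=cnt-A; s=r@t; e=np.abs(r@np.array([-t[1],t[0]]))
    q=cnt[(s>.15*L)&(s<.85*L)&(e<.12*L)]; vx,vy,x0,y0=cv2.fitLine(q.astype(np.float32),cv2.DIST_HUBER,0,.01,.01).ravel(); return np.array([x0,y0]),np.array([vx,vy])
def inter(l1,l2):
    s=np.linalg.solve(np.c_[l1[1],-l2[1]],l2[0]-l1[0]); return l1[0]+s[0]*l1[1]
def quad(mask,x0,y0):
    cnts,_=cv2.findContours(mask.astype(np.uint8),cv2.RETR_EXTERNAL,cv2.CHAIN_APPROX_NONE); c=max(cnts,key=cv2.contourArea)
    h=cv2.convexHull(c); 
    for eps in np.linspace(.01,.15,60):
        ap=cv2.approxPolyDP(h,eps*cv2.arcLength(h,True),True)
        if len(ap)<=4: break
    P=order_pts(ap[:,0].astype(float)); c=h[:,0].astype(float); c=max(cnts,key=cv2.contourArea)[:,0].astype(float)
    T,B,L,R=fitside(c,P[0],P[1]),fitside(c,P[2],P[3]),fitside(c,P[0],P[2]),fitside(c,P[1],P[3])
    Q=np.array([inter(T,L),inter(T,R),inter(B,L),inter(B,R)])
    return (Q+.5)/S-.5+[x0,y0]
x0,y0,x1,y1=245,135,305,185
im=cv2.resize(f[y0:y1,x0:x1],None,fx=S,fy=S,interpolation=cv2.INTER_CUBIC); h=hsv(im)
blue=cv2.inRange(h,(100,130,70),(125,255,255)); blue=cv2.morphologyEx(blue,cv2.MORPH_CLOSE,np.ones((15,15)))
n,l,s,c=cv2.connectedComponentsWithStats(blue); k=1+np.argmax(s[1:,4]); blue=(l==k).astype(np.uint8)
cn,_=cv2.findContours(blue,cv2.RETR_EXTERNAL,cv2.CHAIN_APPROX_NONE); fill=cv2.drawContours(np.zeros_like(blue),cn,-1,1,-1)
Q=quad(fill,x0,y0); 
lab=((fill>0)&(h[...,1]<110)).astype(np.uint8); lab=cv2.morphologyEx(lab,cv2.MORPH_CLOSE,np.ones((25,25))); lab=cv2.morphologyEx(lab,cv2.MORPH_OPEN,np.ones((25,25)))
Lq=quad(lab,x0,y0)
print('card px',Q.round(1).tolist(),'label px',Lq.round(1).tolist())
def rep(nm,q,zt,zb):
    a=onplane('top',q[:2],zt); b=onplane('top',q[2:],zb); print(nm,'yaw top/bot deg',[np.degrees(np.arctan2(-(e[1]-e[0])[0],(e[1]-e[0])[1]*-1)*-1).round(2) for e in (a,b)],'widths',np.linalg.norm(a[1]-a[0]).round(4),np.linalg.norm(b[1]-b[0]).round(4),'centre',np.vstack([a,b]).mean(0).round(4),'slopelen',np.linalg.norm(a.mean(0)-b.mean(0)).round(4))
rep('label',Lq,.059+.0184,.059-.0184)
rep('card',Q,.092,.026)
# dock and ridge
im2=cv2.imread('pics/a7_scene.png')
for n,g,z in (('top',f,.062),('scene',im2,.062)):
    h=hsv(g); m=cv2.inRange(h,(22,150,150 if n=='top' else 190),(35,255,255)); m=cv2.morphologyEx(m,cv2.MORPH_CLOSE,np.ones((5,5)))
    cs=max([c for c in comps(m>0,20) if abs(c[0][0]-(359 if n=='top' else 258))<30],key=lambda r:r[1]); v,u=np.nonzero(cs[2]); q=onplane(n,np.c_[u,v],z)[:,:2]
    r=cv2.minAreaRect(q.astype(np.float32)); print(n,'ridge',cs[0].round(1),np.round(r[0],4),np.round(r[1],4),round(r[2],2),'pca yaw',np.degrees(np.arctan2(*(np.linalg.svd(q-q.mean(0))[2][0]*np.sign(np.linalg.svd(q-q.mean(0))[2][0][0]))[::-1])).round(2))
E
python3 meas.py
```

```text
card px [[257.3, 144.4], [288.9, 155.3], [254.5, 162.5], [285.3, 172.9]] label px [[262.3, 148.9], [282.6, 155.8], [260.6, 162.0], [280.3, 168.6]]
label yaw top/bot deg [np.float64(-18.48), np.float64(-18.13)] widths 0.0688 0.0683 centre [0.6847 0.1536 0.059 ] slopelen 0.0516
card yaw top/bot deg [np.float64(-18.87), np.float64(-18.33)] widths 0.1063 0.1073 centre [0.6845 0.1536 0.059 ] slopelen 0.0817
top ridge [359.  160.9] [ 0.6798 -0.1298] [0.0652 0.0289] 0.22 pca yaw -1.12
scene ridge [257.5 252.1] [ 0.682  -0.1291] [0.0271 0.068 ] 88.29 pca yaw -1.28
```

Request:
{"name": "drive_tool", "arguments": {
  "increments": [
    {"linear":[0.03,-0.002,0],"delta_rot":[0.6,0,0],"claw":0.5},
    {"linear":[0.045,-0.0027,0],"delta_rot":[0,0,0],"claw":0.5},
    {"linear":[0.045,-0.0027,0],"delta_rot":[0,0,0],"claw":0.5},
    {"linear":[0.045,-0.0027,0],"delta_rot":[0,0,0],"claw":0.5},
    {"linear":[0.045,-0.0027,0],"delta_rot":[0,0,0],"claw":0.5},
    {"linear":[0.045,-0.0027,0],"delta_rot":[0,0,0],"claw":0.5},
    {"linear":[0.045,-0.0027,0],"delta_rot":[0,0,0],"claw":0.5},
    {"linear":[0.045,-0.0027,0],"delta_rot":[0,0,0],"claw":0.5},
    {"linear":[0.045,-0.0027,0],"delta_rot":[0,0,0],"claw":0.5},
    {"linear":[0.03,0,0],"delta_rot":[0,0,0],"claw":0.5}
  ]
}}

```text
time: 42.3
tool_pos: [0.6653, -0.0676, 0.1537]
tool_rot: [[0.155, -0.988, -0.001], [-0.988, -0.155, 0.002], [-0.002, 0.001, -1.0]]
wrist_force: [-0.6, -0.4, 0.7]
width: 0.749
```

Request:
{"name": "drive_tool", "arguments": {
  "increments": [
    {"linear":[0.0,0,0],"delta_rot":[0,0,5],"claw":0.5},
    {"linear":[0.0,0,0],"delta_rot":[0,0,4],"claw":0.5},
    {"linear":[0.0,0,0],"delta_rot":[0,0,0],"claw":0.5},
    {"linear":[0.0,0,0],"delta_rot":[0,0,0],"claw":0.5}
  ]
}}

```text
time: 42.7
tool_pos: [0.6635, -0.0744, 0.1479]
tool_rot: [[-0.013, -1.0, -0.007], [-1.0, 0.013, 0.002], [-0.002, 0.008, -1.0]]
wrist_force: [0.4, 0.1, 0.4]
width: 0.747
```

Request:
{"name": "drive_tool", "arguments": {
  "increments": [
    {"linear":[0.03,-0.01,0.01],"delta_rot":[0.4,0,0.5],"claw":0.6},
    {"linear":[0.022,-0.007,0.02],"delta_rot":[0,0,0],"claw":0.6},
    {"linear":[0,0,0.01],"delta_rot":[0,0,0],"claw":0.6},
    {"linear":[0,0,0],"delta_rot":[0,0,0],"claw":0.6},
    {"linear":[0,0,0],"delta_rot":[0,0,0],"claw":0.6}
  ]
}}

```text
time: 43.2
tool_pos: [0.6791, -0.1236, 0.1052]
tool_rot: [[-0.011, -1.0, -0.002], [-1.0, 0.011, 0.004], [-0.004, 0.002, -1.0]]
wrist_force: [-0.3, 0.5, 0.9]
width: 0.802
```

Request:
{"name": "drive_tool", "arguments": {
  "increments": [
    {"linear":[0.006,-0.001,0],"delta_rot":[0,0.2,0.6],"claw":0.6},
    {"linear":[0,0,0.02],"delta_rot":[0,0,0],"claw":0.6},
    {"linear":[0,0,0.02],"delta_rot":[0,0,0],"claw":0.6},
    {"linear":[0,0,0.01],"delta_rot":[0,0,0],"claw":0.6},
    {"linear":[0,0,0],"delta_rot":[0,0,0],"claw":0.6},
    {"linear":[0,0,0],"delta_rot":[0,0,0],"claw":0.6}
  ]
}}

```text
time: 43.8
tool_pos: [0.683, -0.1271, 0.0594]
tool_rot: [[-0.018, -1.0, 0.005], [-1.0, 0.018, -0.002], [0.002, -0.005, -1.0]]
wrist_force: [-0.5, 0.5, -0.2]
width: 0.8
```

Request:
{"name": "drive_tool", "arguments": {
  "increments": [
    {"linear":[0.0025,0.0025,0],"delta_rot":[-0.3,-0.1,0.2],"claw":0.6},
    {"linear":[0,0,0.015],"delta_rot":[0,0,0],"claw":0.6},
    {"linear":[0,0,0.012],"delta_rot":[0,0,0],"claw":0.6},
    {"linear":[0,0,0],"delta_rot":[0,0,0],"claw":0.6},
    {"linear":[0,0,0],"delta_rot":[0,0,0],"claw":0.6}
  ]
}}

```text
time: 44.3
tool_pos: [0.6817, -0.1302, 0.0325]
tool_rot: [[-0.022, -1.0, 0.003], [-1.0, 0.022, -0.001], [0.001, -0.003, -1.0]]
wrist_force: [0.2, -0.2, 0.8]
width: 0.799
```

```bash
python3 - <<'E'
from h import *
im,d=cams.get_image('scene'); cv2.imwrite('pics/b1.png',cv2.resize(im[150:320,160:420],None,fx=3,fy=3,interpolation=cv2.INTER_CUBIC))
E
```

```text
(no output)
```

View pics/b1.png

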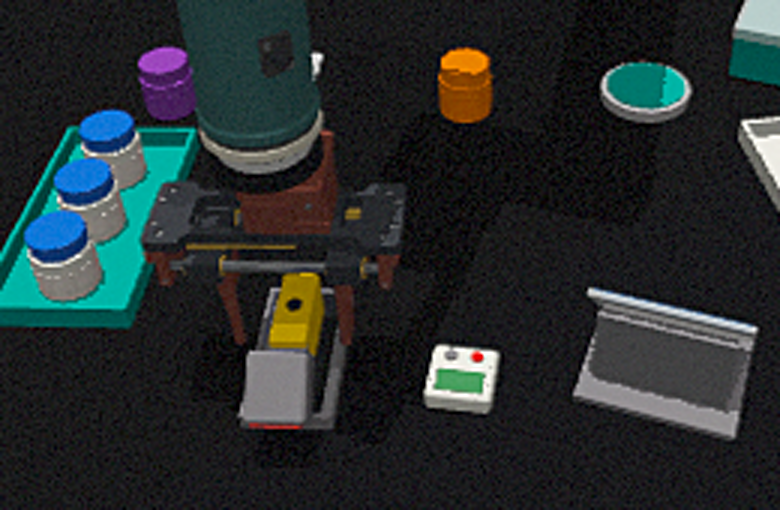

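Request:
{"name": "drive_tool", "arguments": {
  "increments": [
    {"linear":[0,0.001,0.004],"delta_rot":[0,0,0],"claw":0.6},
    {"linear":[0,0,0],"delta_rot":[0,0,0],"claw":-1},
    {"linear":[0,0,0],"delta_rot":[0,0,0],"claw":-1},
    {"linear":[0,0,0],"delta_rot":[0,0,0],"claw":-1},
    {"linear":[0,0,0],"delta_rot":[0,0,0],"claw":-1},
    {"linear":[0,0,0],"delta_rot":[0,0,0],"claw":-1},
    {"linear":[0,0,0],"delta_rot":[0,0,0],"claw":-1},
    {"linear":[0,0,0],"delta_rot":[0,0,0],"claw":-1},
    {"linear":[0,0,0],"delta_rot":[0,0,0],"claw":-1}
  ]
}}

```text
time: 45.25
tool_pos: [0.681, -0.1301, 0.0289]
tool_rot: [[-0.022, -1.0, 0.003], [-1.0, 0.022, -0.001], [0.001, -0.004, -1.0]]
wrist_force: [-0.3, 0.9, 0.2]
width: 0.312
```

Request:
{"name": "drive_tool", "arguments": {
  "increments": [
    {"linear":[0,0,-0.015],"delta_rot":[0,0,0],"claw":-1},
    {"linear":[0,0,-0.025],"delta_rot":[0,0,0],"claw":-1},
    {"linear":[0,0,-0.03],"delta_rot":[0,0,0],"claw":-1},
    {"linear":[0,0,-0.02],"delta_rot":[0,0,0],"claw":-1},
    {"linear":[0,0,0],"delta_rot":[0,0,0],"claw":-1}
  ]
}}

```text
time: 45.75
tool_pos: [0.6793, -0.1297, 0.1236]
tool_rot: [[-0.022, -1.0, -0.0], [-1.0, 0.022, -0.0], [0.0, 0.0, -1.0]]
wrist_force: [0.5, -0.4, -1.9]
width: 0.321
```

Request:
{"name": "drive_tool", "arguments": {
  "increments": [
    {"linear":[0,0.02,0],"delta_rot":[0,0,0],"claw":-1},
    {"linear":[0,0.035,0],"delta_rot":[0,0,0],"claw":-1},
    {"linear":[0,0.035,0],"delta_rot":[0,0,0],"claw":-1},
    {"linear":[0,0.035,0],"delta_rot":[0,0,0],"claw":-1},
    {"linear":[0,0.03,0],"delta_rot":[0,0,0],"claw":-1},
    {"linear":[0,0.015,0],"delta_rot":[0,0,0],"claw":-1},
    {"linear":[0,0,0],"delta_rot":[0,0,0],"claw":-1}
  ]
}}

```text
time: 46.45
tool_pos: [0.5009, -0.1245, 0.1208]
tool_rot: [[-0.021, -1.0, -0.002], [-1.0, 0.021, 0.001], [-0.001, 0.002, -1.0]]
wrist_force: [-0.0, 1.0, -2.5]
width: 0.316
```

Request:
{"name": "drive_tool", "arguments": {
  "increments": [
    {"linear":[-0.025,-0.001,0],"delta_rot":[0,0,0],"claw":-1},
    {"linear":[-0.04,-0.001,0],"delta_rot":[0,0,0],"claw":-1},
    {"linear":[-0.045,-0.001,0],"delta_rot":[0,0,0],"claw":-1},
    {"linear":[-0.045,-0.001,0],"delta_rot":[0,0,0],"claw":-1},
    {"linear":[-0.045,-0.001,0],"delta_rot":[0,0,0],"claw":-1},
    {"linear":[-0.045,-0.001,0],"delta_rot":[0,0,0],"claw":-1},
    {"linear":[-0.04,-0.001,0],"delta_rot":[0,0,0],"claw":-1},
    {"linear":[-0.03,-0.001,0],"delta_rot":[0,0,0],"claw":-1},
    {"linear":[-0.01,0,0],"delta_rot":[0,0,0],"claw":-1}
  ]
}}

```text
time: 47.35
tool_pos: [0.529, 0.2125, 0.1199]
tool_rot: [[-0.027, -1.0, 0.01], [-1.0, 0.027, 0.001], [-0.001, -0.01, -1.0]]
wrist_force: [-1.0, -0.9, -2.9]
width: 0.317
```

Request:
{"name": "drive_tool", "arguments": {
  "increments": [
    {"linear":[0,0,0],"delta_rot":[0,0,6],"claw":-1},
    {"linear":[0,0,0],"delta_rot":[0,0,6],"claw":-1},
    {"linear":[0,0,0],"delta_rot":[0,0,4.5],"claw":-1},
    {"linear":[0,0,0],"delta_rot":[0,0,0],"claw":-1},
    {"linear":[0,0,0],"delta_rot":[0,0,0],"claw":-1},
    {"linear":[0,0,0],"delta_rot":[0,0,0],"claw":-1}
  ]
}}

```text
time: 47.95
tool_pos: [0.5321, 0.214, 0.1182]
tool_rot: [[-0.313, -0.95, 0.011], [-0.95, 0.313, 0.0], [-0.003, -0.01, -1.0]]
wrist_force: [-0.5, -0.1, -1.5]
width: 0.317
```

Request:
{"name": "drive_tool", "arguments": {
  "increments": [
    {"linear":[0.009,-0.006,0.006],"delta_rot":[-0.6,0.2,0.2],"claw":-1},
    {"linear":[0,0,0],"delta_rot":[0,0,0],"claw":-1},
    {"linear":[0,0,0],"delta_rot":[0,0,0],"claw":-1},
    {"linear":[0,0,0],"delta_rot":[0,0,0],"claw":-1}
  ]
}}

```text
time: 48.35
tool_pos: [0.5358, 0.2015, 0.1115]
tool_rot: [[-0.316, -0.949, -0.002], [-0.949, 0.316, -0.0], [0.001, 0.001, -1.0]]
wrist_force: [0.2, -0.1, -1.8]
width: 0.316
```

```bash
cat > aim.py <<'E'
from h import *
L=np.array([.6847,.1536,.059]); yaw=np.radians(-18.4); n=np.array([np.cos(.7)*np.cos(yaw),np.cos(.7)*np.sin(yaw),-np.sin(.7)])
o=readout.get_obs(); p=np.array(o['tool_pos']); R=np.array(o['tool_rot'])
Rr=np.c_[-R[:,1],-R[:,0],-R[:,2]]  # reader axes from tool
g=p+Rr@np.array([-.001,0.0004,.0151]); eye=g+Rr@np.array([.09,0,-.009])
s=Rr@np.array([np.cos(.7),0,-np.sin(.7)])
dist=(L-eye)@s; miss=(L-eye)-dist*s
t=((L-eye)@n)/(s@n); hit=eye+t*s-L
print('tcp',p.round(4),'tilt',R[:,2].round(4),'yaw',np.degrees(np.arctan2(Rr[1,0],Rr[0,0])).round(2),'F',np.round(o['wrist_force'],1),'w',o['width'])
print('eye',eye.round(4),'dist',dist.round(4),'hit-label',hit.round(4),'angle deg',np.degrees(np.arccos(s@n)).round(2))
want=L-.09*n; print('shift needed world',(want-eye).round(4),'tool',(R.T@(want-eye)).round(4))
E
python3 aim.py; python3 - <<'E'
from h import *
for n,(a,b,c,d) in dict(scene=(120,320,300,500),top=(120,250,210,360)).items():
    im,_=cams.get_image(n); cv2.imwrite(f'pics/b2_{n}.png',cv2.resize(im[a:b,c:d],None,fx=4 if n=='top' else 3,fy=4 if n=='top' else 3,interpolation=cv2.INTER_CUBIC))
    cv2.imwrite(f'pics/b2_{n}_raw.png',im)
E
```

```text
tcp [0.5358 0.2015 0.1115] tilt [-1.6e-03 -2.0e-04 -1.0e+00] yaw -18.4 F [ 0.2 -0.1 -1.8] w 0.3162175130976374
eye [0.6203 0.1738 0.1174] dist 0.0892 hit-label [ 0.0003 -0.0013  0.0008] angle deg 0.09
shift needed world [-0.001   0.0015 -0.0005] tool [-0.0011  0.0014  0.0005]
```

View pics/b2_scene.png

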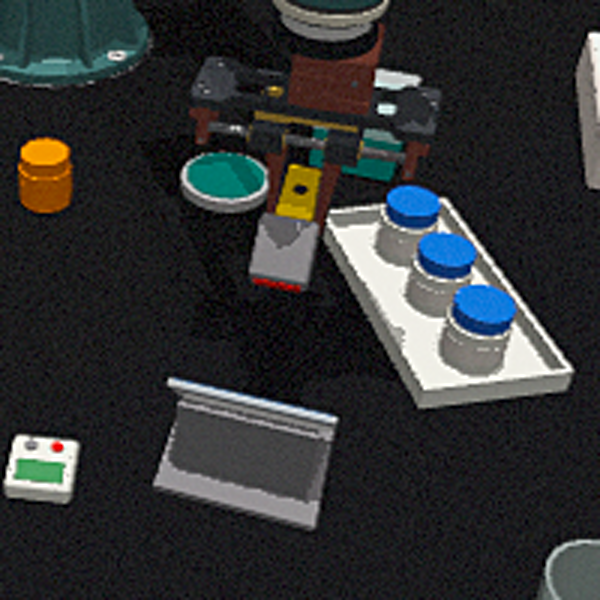

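View pics/b2_top.png

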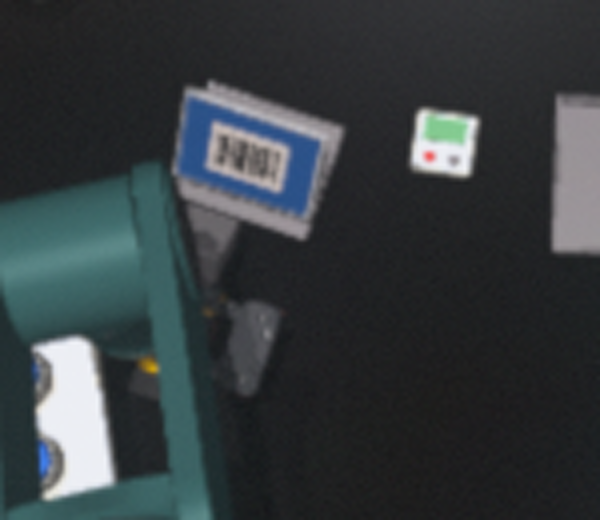

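Request:
{"name": "drive_tool", "arguments": {
  "increments": [
    {"linear":[-0.001,0.001,0],"delta_rot":[0,0,0],"claw":-1},
    {"linear":[0,0,0],"delta_rot":[0,0,0],"claw":-1}
  ]
}}

```text
time: 48.65
tool_pos: [0.535, 0.2034, 0.1118]
tool_rot: [[-0.315, -0.949, -0.001], [-0.949, 0.315, 0.0], [0.0, 0.001, -1.0]]
wrist_force: [-0.2, -0.1, -2.4]
width: 0.316
```

```bash
python3 - <<'E'
from h import *
import subprocess
exec(open('aim.py').read())
print('eye proj scene',proj('scene',eye).round(1))
for i in range(8):
    im,d=cams.get_image('scene')
h=cv2.cvtColor(im,cv2.COLOR_BGR2HSV); m=((h[...,0]<6)|(h[...,0]>174))&(h[...,1]>170)&(h[...,2]>90); m[:205]=0;m[225:]=0;m[:,:375]=0;m[:,415:]=0
v,u=np.nonzero(m); print('red',u.mean(),v.mean(),u.min(),u.max(),v.min(),v.max())
exec(open('aim.py').read())
E
```

```text
tcp [0.535  0.2034 0.1118] tilt [-1.3e-03  1.0e-04 -1.0e+00] yaw -18.37 F [-0.2 -0.1 -2.4] w 0.31624693871143456
eye [0.6195 0.1757 0.1177] dist 0.0905 hit-label [0.0004 0.0003 0.0004] angle deg 0.07
shift needed world [-0.0002 -0.0004 -0.0008] tool [0.0004 0.     0.0008]
eye proj scene [[393.  214.1]]
red 392.5 214.16666666666666 385 400 212 216
tcp [0.5351 0.2031 0.1117] tilt [-0.0011  0.     -1.    ] yaw -18.38 F [-0.8 -0.1 -1.1] w 0.31876722667455054
eye [0.6197 0.1754 0.1177] dist 0.0903 hit-label [0.0005 0.0001 0.0005] angle deg 0.06
shift needed world [-0.0003 -0.0001 -0.0007] tool [0.0002 0.0003 0.0007]
```

```bash
python3 - <<'E'
from h import *
for k in range(4):
    for i in range(14): cams.get_image('scene')
    exec(open('aim.py').read())
print(o['time'])
E
```

```text
tcp [0.5351 0.2031 0.1117] tilt [-0.0012 -0.     -1.    ] yaw -18.38 F [ 0.1 -0.1 -2.7] w 0.3178109538205643
eye [0.6197 0.1754 0.1177] dist 0.0902 hit-label [0.0004 0.     0.0005] angle deg 0.07
shift needed world [-0.0003 -0.0001 -0.0007] tool [0.0002 0.0003 0.0007]
tcp [0.5351 0.2031 0.1117] tilt [-0.0013 -0.     -1.    ] yaw -18.39 F [ 0.6  0.4 -1.7] w 0.3185531108413414
eye [0.6197 0.1754 0.1177] dist 0.0902 hit-label [0.0004 0.     0.0005] angle deg 0.07
shift needed world [-0.0003 -0.     -0.0007] tool [0.0001 0.0003 0.0007]
tcp [0.5351 0.2031 0.1117] tilt [-0.0012 -0.     -1.    ] yaw -18.39 F [-0.5 -0.  -2.3] w 0.31778377171330147
eye [0.6197 0.1754 0.1177] dist 0.0902 hit-label [0.0004 0.     0.0005] angle deg 0.07
shift needed world [-0.0003 -0.0001 -0.0007] tool [0.0002 0.0003 0.0007]
tcp [0.5351 0.2031 0.1117] tilt [-0.0013 -0.     -1.    ] yaw -18.38 F [-0.6  0.5 -0.8] w 0.31697895623147393
eye [0.6197 0.1754 0.1177] dist 0.0903 hit-label [0.0004 0.0001 0.0005] angle deg 0.07
shift needed world [-0.0003 -0.0001 -0.0007] tool [0.0002 0.0003 0.0007]
51.85
```

Request:
{"name": "drive_tool", "arguments": {
  "increments": [
    {"linear":[0,0.015,-0.004],"delta_rot":[0,0,0],"claw":-1},
    {"linear":[0,0.015,-0.004],"delta_rot":[0,0,0],"claw":-1},
    {"linear":[0,0,0],"delta_rot":[0,0,-6],"claw":-1},
    {"linear":[0,0,0],"delta_rot":[0,0,-6],"claw":-1},
    {"linear":[0,0,0],"delta_rot":[0,0,-4.5],"claw":-1},
    {"linear":[0,0,0],"delta_rot":[0,0,0],"claw":-1},
    {"linear":[0,0,0],"delta_rot":[0,0,0],"claw":-1}
  ]
}}

```text
time: 52.55
tool_pos: [0.497, 0.2149, 0.1217]
tool_rot: [[-0.023, -1.0, -0.005], [-1.0, 0.023, 0.0], [0.0, 0.005, -1.0]]
wrist_force: [0.1, 0.6, -1.6]
width: 0.321
```

Now back along -y to y ≈ -0.13.

Request:
{"name": "drive_tool", "arguments": {
  "increments": [
    {"linear":[0.025,0,0],"delta_rot":[0.3,0,0],"claw":-1},
    {"linear":[0.04,-0.001,0],"delta_rot":[0,0,0],"claw":-1},
    {"linear":[0.045,-0.001,0],"delta_rot":[0,0,0],"claw":-1},
    {"linear":[0.045,-0.001,0],"delta_rot":[0,0,0],"claw":-1},
    {"linear":[0.045,-0.001,0],"delta_rot":[0,0,0],"claw":-1},
    {"linear":[0.045,-0.001,0],"delta_rot":[0,0,0],"claw":-1},
    {"linear":[0.045,-0.001,0],"delta_rot":[0,0,0],"claw":-1},
    {"linear":[0.03,-0.001,0],"delta_rot":[0,0,0],"claw":-1},
    {"linear":[0.015,0,0],"delta_rot":[0,0,0],"claw":-1},
    {"linear":[0,0,0],"delta_rot":[0,0,0],"claw":-1}
  ]
}}

```text
time: 53.55
tool_pos: [0.4935, -0.1294, 0.1238]
tool_rot: [[-0.039, -0.999, 0.007], [-0.999, 0.039, -0.0], [-0.0, -0.007, -1.0]]
wrist_force: [0.5, 0.5, -1.6]
width: 0.318
```

Request:
{"name": "drive_tool", "arguments": {
  "increments": [
    {"linear":[0,0,0],"delta_rot":[0,0,0],"claw":-1}
  ]
}}

```text
time: 53.65
tool_pos: [0.4931, -0.1292, 0.1239]
tool_rot: [[-0.041, -0.999, 0.007], [-0.999, 0.041, 0.0], [-0.001, -0.007, -1.0]]
wrist_force: [0.4, -1.0, -1.6]
width: 0.312
```

Request:
{"name": "drive_tool", "arguments": {
  "increments": [
    {"linear":[0,-0.02,0],"delta_rot":[-0.3,0,-1.1],"claw":-1},
    {"linear":[-0.001,-0.035,0],"delta_rot":[0,0,0],"claw":-1},
    {"linear":[-0.001,-0.035,0],"delta_rot":[0,0,0],"claw":-1},
    {"linear":[-0.001,-0.035,0],"delta_rot":[0,0,0],"claw":-1},
    {"linear":[-0.001,-0.035,0],"delta_rot":[0,0,0],"claw":-1},
    {"linear":[0,-0.02,0],"delta_rot":[0,0,0],"claw":-1},
    {"linear":[0,-0.004,0],"delta_rot":[0,0,0],"claw":-1},
    {"linear":[0,0,0],"delta_rot":[0,0,0],"claw":-1},
    {"linear":[0,0,0],"delta_rot":[0,0,0],"claw":-1}
  ]
}}

```text
time: 54.55
tool_pos: [0.6773, -0.1132, 0.1213]
tool_rot: [[-0.017, -1.0, -0.008], [-1.0, 0.017, 0.006], [-0.006, 0.008, -1.0]]
wrist_force: [0.6, 0.1, -2.3]
width: 0.32
```

Request:
{"name": "drive_tool", "arguments": {
  "increments": [
    {"linear":[0.016,-0.003,0.01],"delta_rot":[0.5,0.3,0.3],"claw":-1},
    {"linear":[0,0,0.02],"delta_rot":[0,0,0],"claw":-1},
    {"linear":[0,0,0.015],"delta_rot":[0,0,0],"claw":-1},
    {"linear":[0,0,0],"delta_rot":[0,0,0],"claw":-1},
    {"linear":[0,0,0],"delta_rot":[0,0,0],"claw":-1}
  ]
}}

```text
time: 55.05
tool_pos: [0.6746, -0.1331, 0.0739]
tool_rot: [[-0.025, -1.0, -0.001], [-1.0, 0.025, -0.001], [0.001, 0.001, -1.0]]
wrist_force: [-0.2, -0.6, -0.8]
width: 0.317
```

Request:
{"name": "drive_tool", "arguments": {
  "increments": [
    {"linear":[-0.003,-0.0055,0],"delta_rot":[0,0,0],"claw":-1},
    {"linear":[0,0,0],"delta_rot":[0,0,0],"claw":-1},
    {"linear":[0,0,0.015],"delta_rot":[0,0,0],"claw":-1},
    {"linear":[0,0,0.005],"delta_rot":[0,0,0],"claw":-1},
    {"linear":[0,0,0],"delta_rot":[0,0,0],"claw":-1},
    {"linear":[0,0,0],"delta_rot":[0,0,0],"claw":-1}
  ]
}}

```text
time: 55.65
tool_pos: [0.6813, -0.1311, 0.0542]
tool_rot: [[-0.025, -1.0, 0.001], [-1.0, 0.025, -0.002], [0.002, -0.001, -1.0]]
wrist_force: [0.2, -1.0, -1.8]
width: 0.317
```

Request:
{"name": "drive_tool", "arguments": {
  "increments": [
    {"linear":[-0.001,0,0.008],"delta_rot":[0,-0.1,0],"claw":-1},
    {"linear":[0,0,0.006],"delta_rot":[0,0,0],"claw":-1},
    {"linear":[0,0,0.002],"delta_rot":[0,0,0],"claw":-1},
    {"linear":[0,0,0],"delta_rot":[0,0,0],"claw":-1},
    {"linear":[0,0,0],"delta_rot":[0,0,0],"claw":-1}
  ]
}}

```text
time: 56.15
tool_pos: [0.6813, -0.1299, 0.0366]
tool_rot: [[-0.025, -1.0, 0.001], [-1.0, 0.025, -0.0], [0.0, -0.001, -1.0]]
wrist_force: [0.1, -0.2, -2.4]
width: 0.317
```

Request:
{"name": "drive_tool", "arguments": {
  "increments": [
    {"linear":[0,0,0.005],"delta_rot":[0,0,0],"claw":-1},
    {"linear":[0,0,0.001],"delta_rot":[0,0,0],"claw":-1},
    {"linear":[0,0,0],"delta_rot":[0,0,0],"claw":-1}
  ]
}}

```text
time: 56.45
tool_pos: [0.6817, -0.13, 0.0306]
tool_rot: [[-0.025, -1.0, 0.002], [-1.0, 0.025, -0.001], [0.0, -0.002, -1.0]]
wrist_force: [-0.7, -0.6, -1.7]
width: 0.316
```

Request:
{"name": "drive_tool", "arguments": {
  "increments": [
    {"linear":[0,0,0.001],"delta_rot":[0,0,0],"claw":-1},
    {"linear":[0,0,0],"delta_rot":[0,0,0],"claw":-1}
  ]
}}

```text
time: 56.65
tool_pos: [0.6817, -0.13, 0.0296]
tool_rot: [[-0.025, -1.0, 0.002], [-1.0, 0.025, -0.001], [0.0, -0.002, -1.0]]
wrist_force: [-0.1, 0.1, -2.6]
width: 0.317
```

Request:
{"name": "drive_tool", "arguments": {
  "increments": [
    {"linear":[0,0,0.001],"delta_rot":[0,0,0],"claw":-1},
    {"linear":[0,0,0.0005],"delta_rot":[0,0,0],"claw":-1}
  ]
}}

```text
time: 56.85
tool_pos: [0.6819, -0.1301, 0.029]
tool_rot: [[-0.025, -1.0, 0.003], [-1.0, 0.025, -0.001], [0.001, -0.003, -1.0]]
wrist_force: [-2.2, 0.7, 4.4]
width: 0.32
```

Seated. Open wide and rise straight up.

Request:
{"name": "drive_tool", "arguments": {
  "increments": [
    {"linear":[0,0,0],"delta_rot":[0,0,0],"claw":0.6},
    {"linear":[0,0,0],"delta_rot":[0,0,0],"claw":0.6},
    {"linear":[0,0,0],"delta_rot":[0,0,0],"claw":0.6},
    {"linear":[0,0,0],"delta_rot":[0,0,0],"claw":0.6},
    {"linear":[0,0,-0.02],"delta_rot":[0,0,0],"claw":0.6},
    {"linear":[0,0,-0.04],"delta_rot":[0,0,0],"claw":0.6},
    {"linear":[0,0,-0.045],"delta_rot":[0,0,0],"claw":0.6},
    {"linear":[0,0,-0.045],"delta_rot":[0,0,0],"claw":0.6},
    {"linear":[0,0.03,-0.02],"delta_rot":[0,0,0],"claw":0.6},
    {"linear":[0,0.04,0],"delta_rot":[0,0,0],"claw":0.6}
  ]
}}

```text
time: 57.85
tool_pos: [0.615, -0.129, 0.2037]
tool_rot: [[-0.024, -1.0, 0.006], [-1.0, 0.024, -0.002], [0.001, -0.006, -1.0]]
wrist_force: [-0.0, 0.2, -0.1]
width: 0.804
```

Request:
{"name": "drive_tool", "arguments": {
  "increments": [
    {"linear":[-0.03,0.04,0],"delta_rot":[0,0,0],"claw":0.6},
    {"linear":[-0.04,0.045,0],"delta_rot":[0,0,0],"claw":0.6},
    {"linear":[-0.04,0.03,0],"delta_rot":[0,0,0],"claw":0.6},
    {"linear":[0,0,0],"delta_rot":[0,0,0],"claw":0.6}
  ]
}}

```text
time: 58.25
tool_pos: [0.5016, -0.0201, 0.204]
tool_rot: [[-0.029, -1.0, 0.008], [-1.0, 0.029, -0.002], [0.002, -0.008, -1.0]]
wrist_force: [0.3, -0.4, -0.2]
width: 0.798
```

```bash
python3 look.py c1; sed -i 's/a7_/c1_/' meas.py; python3 meas.py; python3 -c "
import cv2
im=cv2.imread('pics/c1_top.png'); cv2.imwrite('pics/c1c.png',cv2.resize(im[115:200,235:395],None,fx=5,fy=5,interpolation=cv2.INTER_CUBIC))"
```

```text
t 58.25 tcp [ 0.5016 -0.0201  0.204 ] x [-0.029 -1.     0.002] F [ 0.26 -0.44 -0.24] w 0.798
top [ 0.5963 -0.3359] z0.065 158 scene (array([ 0.5931, -0.3397]), np.float64(0.0633), np.int32(124))
top [0.5786 0.3523] z0.065 143 scene (array([0.5756, 0.3548]), np.float64(0.0627), np.int32(144))
top [ 0.5262 -0.334 ] z0.064 156 scene (array([ 0.523 , -0.3368]), np.float64(0.063), np.int32(103))
top [0.5081 0.341 ] z0.064 143 scene (array([0.506 , 0.3432]), np.float64(0.0627), np.int32(98))
top [ 0.455  -0.3335] z0.064 159 scene (array([ 0.4508, -0.3362]), np.float64(0.0631), np.int32(94))
top [0.4385 0.3299] z0.064 146 scene (array([0.4341, 0.3307]), np.float64(0.0627), np.int32(86))
scene all [[0.4341, 0.3307], [0.4508, -0.3362], [0.506, 0.3432], [0.523, -0.3368], [0.5756, 0.3548], [0.5931, -0.3397]]
card px [[257.3, 144.4], [288.9, 155.4], [254.4, 162.4], [285.2, 172.9]] label px [[262.4, 149.0], [282.7, 155.8], [260.5, 161.9], [280.3, 168.6]]
label yaw top/bot deg [np.float64(-18.4), np.float64(-18.24)] widths 0.0687 0.0684 centre [0.6847 0.1536 0.059 ] slopelen 0.0516
card yaw top/bot deg [np.float64(-18.88), np.float64(-18.35)] widths 0.1062 0.1075 centre [0.6845 0.1537 0.059 ] slopelen 0.0817
top ridge [360.  160.6] [ 0.6815 -0.1314] [0.0684 0.0257] 0.21 pca yaw 0.39
scene ridge [256.6 252.6] [ 0.6836 -0.131 ] [0.0265 0.0645] 89.18 pca yaw -1.13
```

View pics/c1_scene.png

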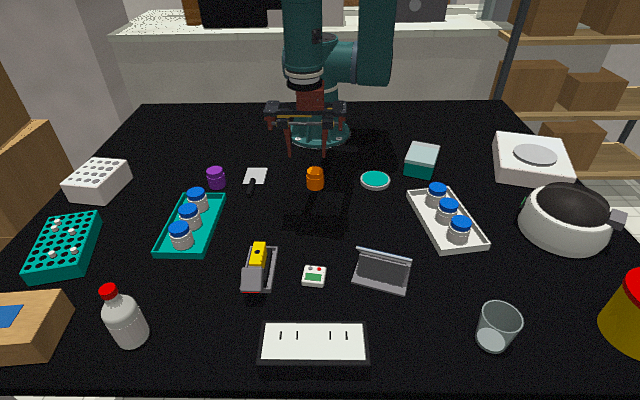

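View pics/c1c.png

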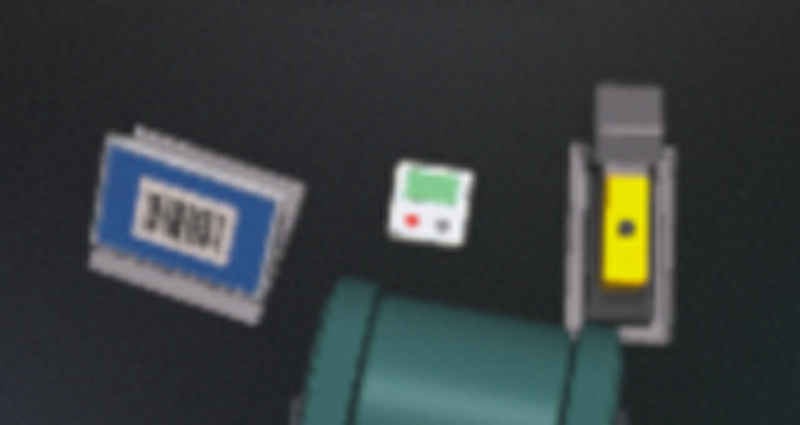

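```bash
python3 - <<'E'
from det import *
for n in ('top','scene'):
    for src in ('old','new'):
        if src=='old': f=np.load(f'{n}0.npz'); im,d=f['im'],f['d']
        else:
            im,_=cams.get_image(n); d=np.median([cams.get_image(n)[1] for _ in range(5)],0)
        h=hsv(im); P=cloud(n,d); m=cv2.inRange(h,(22,150,150 if n=='top' else 190),(35,255,255))>0
        cs=max([c for c in comps(m,20) if abs(c[0][0]-(359 if n=='top' else 258))<30],key=lambda r:r[1])
        q=P[cs[2]]; A=np.c_[q[:,:2]-q[:,:2].mean(0),np.ones(len(q))]; c=np.linalg.lstsq(A,q[:,2],rcond=None)[0]; print(n,src,'slope x,y',c[:2].round(3),'z',c[2].round(4),len(q))
        hd=P[(P[...,2]>.068)&(abs(P[...,1]+.13)<.04)&(P[...,0]>.70)&(P[...,0]<.80)]; print('  head top z',np.median(hd[:,2]).round(4) if len(hd) else None,len(hd), hd[:,:2].mean(0).round(4) if len(hd) else '')
E
```

```text
top old slope x,y [-0.041  0.272] z 0.0607 184
  head top z 0.0743 90 [ 0.7406 -0.1287]
top new slope x,y [-0.053  0.928] z 0.0572 185
  head top z 0.0738 95 [ 0.7432 -0.1309]
scene old slope x,y [-0.002 -0.006] z 0.0621 241
  head top z 0.0739 187 [ 0.7485 -0.1301]
scene new slope x,y [ 0.002 -0.002] z 0.0622 239
  head top z 0.0736 195 [ 0.7494 -0.132 ]
```

```bash
python3 -c "
from station import order; print(order.finish_job())"
```

```text
the job is handed in; nothing more can be done
None
```

The job is done and handed in at about 59 s of the 210 s allowed. No verdict was reported.

**Jars:** I found six jars and felt each by weight. Three read about 3.3–4 N, so they are full and stand in the teal tray. Three read about 1–1.5 N, so they are empty and stand in the white tray. One empty jar's readings were noisy (0.6 to 2.4 N), so I took extra samples; their mean of about 1.4 N is well below any full jar. One jar was knocked aside during the run, and I found it again in the images before picking it up. The last pictures show all six upright in their rows.

**Reader:** I held it at the label for just over 3 s. By the measured pose, the window was 90 mm from the label, under 1 mm off its centre and 0.1° off square. The red window in the image agreed with the predicted position to within 1 pixel.

**Return to dock:** The reader lies back in its dock, head the same way, about 2 mm from where it started. The scene camera shows its ridge level and at the same height as before. The top camera disagreed: its depth fit of the ridge sloped and read about 3–4 mm lower. That fit was already poor before I moved the reader, so I put it down to mixed pixels at the ridge edges and trusted the scene camera. The two cameras also disagree by about 1.5° on its heading.

**Rest of the bench:** The card is still in place by measurement. By eye in the last pictures, the timer, dish, tip box, spatula and coloured look-alike jars have not moved. The arm was clear of everything at the end.

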